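# Find the rattling parts case and hold it out

### The job

One of the three sealed grey cases has a steel part come loose inside: lift and briskly shake (or rock end to end) the left, then the middle, then the right case, setting each back upright where it stood, and let go, before the next. Then take the one that rattles and present it: finish still holding it in the gripper, level and still, a hand's breadth or two above the cork mat, centred over it. The other two cases stay standing at their places and the other things on the bench are left alone.

Things in the scene. Friction and masses are not known exactly. Their poses are not given: they have to be found in the camera images.
- case_left_center (a point): centre (28 mm above the underside) of the leftmost (largest y) of three alike sealed cases: closed flat-sided box of plain grey plastic, 130 mm long (its x axis) x 56 mm wide (its y axis, the width to grip) x 56 mm high, dark seam line round it, 5 mm steel latches on both ends; 0.3 to 0.6 kg; long axis within 0.4 rad of straight away from the robot
- case_middle_center (a point): the same for the middle case, 130 mm long (its x axis) x 56 mm wide (its y axis, the width to grip) x 56 mm high. In one of the three cases, drawn anew each time, a round steel part of 0.14 kg is loose and runs freely over 88 mm along the length; tipped lengthwise, it runs to the low end and knocks there for about half a second: felt as jerks in the wrist moment
- case_right_center (a point): the same for the rightmost (smallest y) case, 130 mm long (its x axis) x 56 mm wide (its y axis, the width to grip) x 56 mm high. What the other two cases hold is packed fast and centred; total weight does not tell the cases apart
- mat_center (a point): centre of the top of the square cork mat, 120 x 120 mm, 4 mm thick, fixed on the bench beyond the cases: the place over which the case is presented
- screwdriver: bystander, leave alone: screwdriver with black handle, 170 mm, lying between the left and middle cases; origin at its underside
- wrench: bystander, leave alone: steel wrench, 160 mm, lying between the middle and right cases; origin at its underside
- hammer: bystander, leave alone: hammer with wooden handle, 260 mm, lying across beyond the mat; origin at its underside
- glue: bystander, leave alone: white plastic bottle, 60 mm across, 150 mm high, standing at the far left; origin at its underside
- jar: bystander, leave alone: glass jar with steel cap, 70 mm across, 90 mm high, standing at the far right; origin at its underside
- shell: bystander, leave alone: moulded white brace shell, an open trough 200 mm long, 100 mm wide, 50 mm high, lying at the left; origin at its underside
- bin: bystander, leave alone: open blue plastic bin, 130 x 100 x 50 mm, at the right; origin at its underside
Mind the look-alikes: they are no part of the job. What is shaped like the part that bears mat_center but white is not meant. What is shaped like the part that bears case_middle_center but pink is not meant.

How it is judged:
On the way, in this order (a step that is already met when the one before it is completed fails the run):
1. the left case, lifted clear of the bench, is moved or rocked briskly (height (world z) of case_left_center above 0.055 m and (linear speed of case_left above 0.12 m/s or angular speed of case_left above 0.5 rad/s)).
2. still lifted, the left case comes to the turning point of the stroke (height (world z) of case_left_center above 0.055 m and linear speed of case_left below 0.08 m/s and angular speed of case_left below 0.4 rad/s).
3. still lifted, the left case is moved or rocked briskly again (all of step 1).
4. the middle case, lifted clear of the bench, is moved or rocked briskly, while the case before it stands upright and let go within 60 mm of where it stood (height (world z) of case_middle_center above 0.055 m and (linear speed of case_middle above 0.12 m/s or angular speed of case_middle above 0.5 rad/s) and distance of case_left_center from where it was at the start of the episode below 0.06 m and height (world z) of case_left_center below 0.034 m and angle between case_left_center's own z axis and vertical below 0.1 rad and linear speed of case_left below 0.03 m/s and contact force between the fingers and case_left below 0.1 N).
5. still lifted, the middle case comes to the turning point of the stroke (height (world z) of case_middle_center above 0.055 m and linear speed of case_middle below 0.08 m/s and angular speed of case_middle below 0.4 rad/s).
6. still lifted, the middle case is moved or rocked briskly again (height (world z) of case_middle_center above 0.055 m and (linear speed of case_middle above 0.12 m/s or angular speed of case_middle above 0.5 rad/s)).
7. the right case, lifted clear of the bench, is moved or rocked briskly, while the case before it stands upright and let go within 60 mm of where it stood (height (world z) of case_right_center above 0.055 m and (linear speed of case_right above 0.12 m/s or angular speed of case_right above 0.5 rad/s) and distance of each of case_left_center, case_middle_center from where it was at the start of the episode below 0.06 m and height (world z) of each of case_left_center, case_middle_center below 0.034 m and angle between each of case_left_center, case_middle_center's own z axis and vertical below 0.1 rad and linear speed of each of case_left, case_middle below 0.03 m/s and contact force between the fingers and case_left below 0.1 N and contact force between the fingers and case_middle below 0.1 N).
8. still lifted, the right case comes to the turning point of the stroke (height (world z) of case_right_center above 0.055 m and linear speed of case_right below 0.08 m/s and angular speed of case_right below 0.4 rad/s).
9. still lifted, the right case is moved or rocked briskly again (height (world z) of case_right_center above 0.055 m and (linear speed of case_right above 0.12 m/s or angular speed of case_right above 0.5 rad/s)).
At the end, for the whole second after the job is handed in: the case with the loose part is held by the fingers, still, its centre 0.10 to 0.32 m above the bench and within 60 mm of the mat's centre seen from above, level within 0.25 rad; the other two cases stand upright on the bench, let go, within 60 mm of where they stood at the start (((distance between loose_part and case_left_center below 0.06 m and horizontal distance between case_left_center and mat_center below 0.06 m and height (world z) of case_left_center between 0.1 and 0.32 m and angle between case_left_center's own z axis and vertical below 0.25 rad and linear speed of case_left below 0.04 m/s and contact force between the fingers and case_left above 2 N and (distance of case_middle_center from where it was at the start of the episode below 0.06 m and height (world z) of case_middle_center below 0.034 m and angle between case_middle_center's own z axis and vertical below 0.1 rad and linear speed of case_middle below 0.03 m/s and contact force between the fingers and case_middle below 0.1 N) and (distance of case_right_center from where it was at the start of the episode below 0.06 m and height (world z) of case_right_center below 0.034 m and angle between case_right_center's own z axis and vertical below 0.1 rad and linear speed of case_right below 0.03 m/s and contact force between the fingers and case_right below 0.1 N)) or (distance between loose_part and case_middle_center below 0.06 m and horizontal distance between case_middle_center and mat_center below 0.06 m and height (world z) of case_middle_center between 0.1 and 0.32 m and angle between case_middle_center's own z axis and vertical below 0.25 rad and linear speed of case_middle below 0.04 m/s and contact force between the fingers and case_middle above 2 N and (distance of case_left_center from where it was at the start of the episode below 0.06 m and height (world z) of case_left_center below 0.034 m and angle between case_left_center's own z axis and vertical below 0.1 rad and linear speed of case_left below 0.03 m/s and contact force between the fingers and case_left below 0.1 N) and (distance of case_right_center from where it was at the start of the episode below 0.06 m and height (world z) of case_right_center below 0.034 m and angle between case_right_center's own z axis and vertical below 0.1 rad and linear speed of case_right below 0.03 m/s and contact force between the fingers and case_right below 0.1 N)) or (distance between loose_part and case_right_center below 0.06 m and horizontal distance between case_right_center and mat_center below 0.06 m and height (world z) of case_right_center between 0.1 and 0.32 m and angle between case_right_center's own z axis and vertical below 0.25 rad and linear speed of case_right below 0.04 m/s and contact force between the fingers and case_right above 2 N and (distance of case_left_center from where it was at the start of the episode below 0.06 m and height (world z) of case_left_center below 0.034 m and angle between case_left_center's own z axis and vertical below 0.1 rad and linear speed of case_left below 0.03 m/s and contact force between the fingers and case_left below 0.1 N) and (distance of case_middle_center from where it was at the start of the episode below 0.06 m and height (world z) of case_middle_center below 0.034 m and angle between case_middle_center's own z axis and vertical below 0.1 rad and linear speed of case_middle below 0.03 m/s and contact force between the fingers and case_middle below 0.1 N)))); the arm keeps its last pose, push and grip.
It fails at once if a bystander (screwdriver, wrench, hammer, bottle, jar, shell or bin) is moved more than 40 mm (distance of any of screwdriver, wrench, hammer, glue, jar, shell, bin from where it was at the start of the episode above 0.04 m).
It also fails if it takes over 72 s, if anything falls off the work surface, if the arm or the gripper's body presses on something with over 40 N, if the wrist force passes 120 N, or if a joint passes its speed limit or range.

### The arm

A 6-joint arm with a two-finger parallel gripper is mounted at the origin on the work surface. World frame = base frame: x ahead of the robot, y to its left, z up, the work surface at z = 0. Lengths are in m, angles in rad, forces in N, time in s.
With the tool pointing down it reaches from about 0.325 to 0.9 m from the base axis. Payload 6.1 kg.
Tool frame: the origin (TCP) lies midway between the tips of the shut fingers; the grasp point (between the pads) lies 19 mm behind it; z points along the fingers, y is the direction in which the jaws open and shut (so a half turn about z gives the same grasp; the last joint's range is limited). The gripper opens to 87 mm and grips with 3 to 60 N. Pads are 19 mm wide; open, the fingers measure 117 mm over their backs; the gripper's body (75 mm by 190 mm) begins 51 mm behind the grasp point.
Start: joints at [-0.126, 0.22, 1.526, -0, 1.395, -0.126], TCP at [0.625, -0, 0.223] pointing down, gripper open.
Joint ranges: [-2.98, 2.98], [-0.91, 2.08], [0.09, 2.57], [-1.24, 4.39], [0.2, 2.65], [-2.68, 2.68]. Speed limits (rad/s): [2.57, 2.57, 3.01, 3.14, 3.14, 3.14].

### API

Orientations are given as a 3x3 rotation matrix whose columns are the frame's x, y, z axes.
In Python, from station import state, capture, hand_in gives the robot as it stands.
- The arm moves only by the tool servo_tool, never from a script. Its argument "rows" is a list of rows, each a list of 4 numbers: the shift along the tool's x, y, z in mm, then the turn about the tool's z in degrees. A call has 1 to 20 rows; each row shifts and turns the pose as measured when the row begins, along the tool's axes as they then stand; what a row does not reach is not made up. A row lasts 1/8 s, in which the tool goes at most 62.5 mm and 10.7 degrees, less where a joint would pass 70% of its speed; a pose out of reach is approached as far as the arm can. A call with a gripper value outside its range is refused whole. "grip" is the closure, from 0 (fully open) to 1 (shut), set as the call begins (left out, the last holds). The fingers move at their own pace and stop on an object; "grip_force" is the grip in N (left out, the last holds). Time passes only in rows, so rows that do not move let the fingers close. It gives the time, the measured TCP pose, the force and the opening at its end, in the units of the state.
- state(): the state, without advancing time (a new reading comes with each control period).
- capture(name): name is "scene" or "side" or "wrist"; returns a dict with "image" (480x640x3 uint8, red, green, blue), "fx", "fy", "cx", "cy" (pixels), "R" (3x3) and "t" (3): a world point X has camera coordinates R X + t; the wrist camera has in their place "mount" (4x4, takes a point from camera to tool coordinates, whose origin is the TCP and whose axes are the flange's). Camera axes: x right, y down, z forward; pixel columns grow to the right and rows downward; lengths in m; the calibration is good to about 2 mm. The wrist camera is an equidistant fisheye: a pixel r from the principal point sees the ray r / f radians off the axis. A picture is of the moment at which its call begins: read the wrist's pose just before it. There is no depth.
- hand_in(): hands the job in, once; it reports no verdict.
The state is a dict: "time": time; "qpos": joint angles; "dq": joint speeds; "joint_torque": joint torques, N m; "eef_pos": TCP position; "orientation": TCP orientation; "wrist_force": force on the tool from outside, world axes, zero at the start; "wrist_torque": the same for the moment, N m; "gripper_width": finger opening in m.
Only numpy, scipy, OpenCV 4.12 (cv2) and the standard library are available. Lean on these libraries where they do the work, as an engineer would, in place of code of your own. Each camera call takes 0.05 s, during which the arm holds its last target.

## Working session

There is one attempt and no reset: what is moved stays moved. The work goes in short steps, Python scripts to look and compute and a tool call to move; the robot and the scene stay as the last step left them, time stands still between calls to the robot, and variables do not carry over. Pictures are saved under pics/ and viewed, and the job is handed in when it is done.

Besides the shell and the picture viewer there is one more tool, called by a JSON object that holds its "fn" and its "kwargs". servo_tool: Moves the arm, as the interface text tells. Its arguments: {"type":"object","properties":{"rows":{"type":"array"},"grip":{"type":"number"},"grip_force":{"type":"number"}},"required":["rows"]}

```bash
ls; mkdir -p pics
python3 - <<'E'
from station import state, capture
import cv2,json
s=state(); print(s)
for n in ("scene","side","wrist"):
    c=capture(n); cv2.imwrite(f"pics/{n}0.png",c["image"][:,:,::-1])
    print(n,{k:v for k,v in c.items() if k!="image"})
E
```

```text
pics
{'time': 0.0, 'qpos': array([-1.26115179e-01,  2.21249578e-01,  1.52760724e+00,  2.83529099e-05,
        1.39472754e+00, -1.26095165e-01]), 'dq': array([-0.00123935, -0.00113245, -0.00042278, -0.000617  , -0.0002754 ,
       -0.0006366 ]), 'joint_torque': array([-1.67445501e-05, -4.94609964e+01, -3.87383544e+01,  6.99962187e-02,
        5.70271199e-02, -1.42064664e-04]), 'eef_pos': array([6.24370219e-01, 7.61764050e-05, 2.21424799e-01]), 'orientation': array([[ 2.52819226e-05,  9.99998055e-01, -1.97238172e-03],
       [ 9.99999961e-01, -2.47332284e-05,  2.78212539e-04],
       [ 2.78163215e-04, -1.97238868e-03, -9.99998016e-01]]), 'wrist_force': array([-0.95590174, -0.10021379,  0.67386699]), 'wrist_torque': array([-0.01824158, -0.0197824 , -0.07795381]), 'gripper_width': 0.08689651779247493}
scene {'fx': 583.8990736537952, 'fy': 583.8990736537952, 'cx': 319.12393176138573, 'cy': 233.78641476465475, 'R': array([[ 0.85332269,  0.52115612,  0.0153843 ],
       [ 0.34698752, -0.54562711, -0.76281762],
       [-0.38915298,  0.65626775, -0.64643066]]), 't': array([-0.43623045, -0.15284802,  1.97154599])}
side {'fx': 494.0370889032491, 'fy': 494.0370889032491, 'cx': 324.4874785767555, 'cy': 238.10123246967007, 'R': array([[ 0.92172592, -0.38755939,  0.01480015],
       [-0.26977113, -0.66807438, -0.69346965],
       [ 0.27864828,  0.6351963 , -0.72033381]]), 't': array([-0.49462854,  0.19522199,  1.06738674])}
wrist {'fx': 371.64829954431775, 'fy': 371.64829954431775, 'cx': 315.6453213418161, 'cy': 239.19274212878346, 'mount': array([[ 4.65685862e-04, -9.69640471e-01, -2.44534536e-01,
         6.60566425e-02],
       [ 9.99999886e-01,  4.24775873e-04,  2.20034077e-04,
         3.41075551e-04],
       [-1.09481575e-04, -2.44534611e-01,  9.69640558e-01,
        -1.61489353e-01],
       [ 0.00000000e+00,  0.00000000e+00,  0.00000000e+00,
         1.00000000e+00]])}
```

View pics/scene0.png

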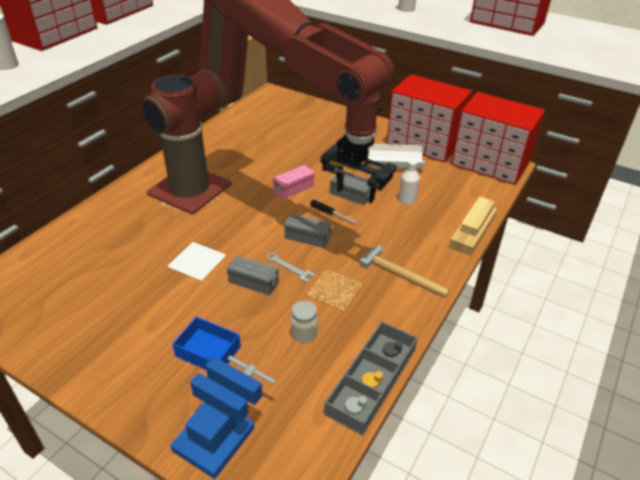

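View pics/side0.png

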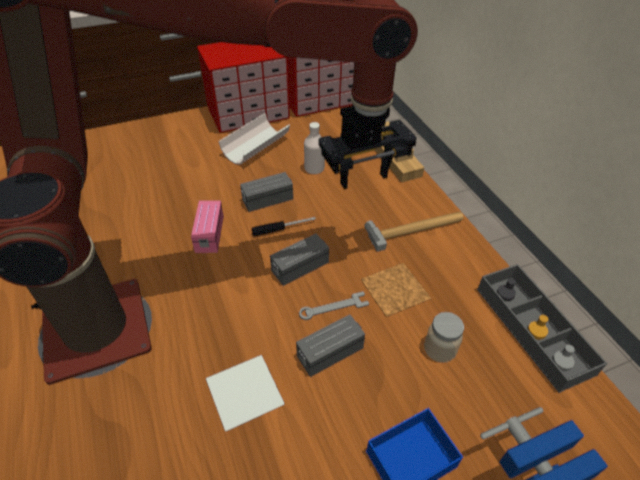

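View pics/wrist0.png

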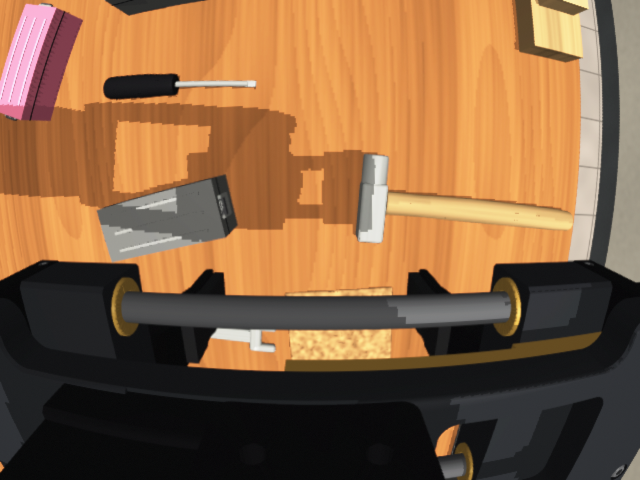

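Candidates in the scene view are the grey cases at (352,187), (307,231) and (253,274). The pink look-alike is at (294,181), not wanted. The cork mat is at (336,289), and the white square at (197,260) is a look-alike. The bin and vise are blue, so they aren't in question. Next I'll check the choice in close crops.

Run:
```python
import cv2,numpy as np
a=cv2.imread("pics/side0.png"); 
ims=[]
for (x,y) in [(267,191),(299,259),(330,345)]:
    c=a[y-40:y+40,x-50:x+50]; ims.append(cv2.resize(c,None,fx=4,fy=4,interpolation=cv2.INTER_CUBIC))
b=cv2.imread("pics/scene0.png"); x,y=352,187
ims.append(cv2.resize(b[y-40:y+40,x-50:x+50],None,fx=4,fy=4,interpolation=cv2.INTER_CUBIC))
o=np.vstack([np.hstack(ims[:2]),np.hstack(ims[2:])]); 
cv2.imwrite("pics/crop1.png",cv2.resize(o,(750,600)))
```

```text
(no output)
```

View pics/crop1.png

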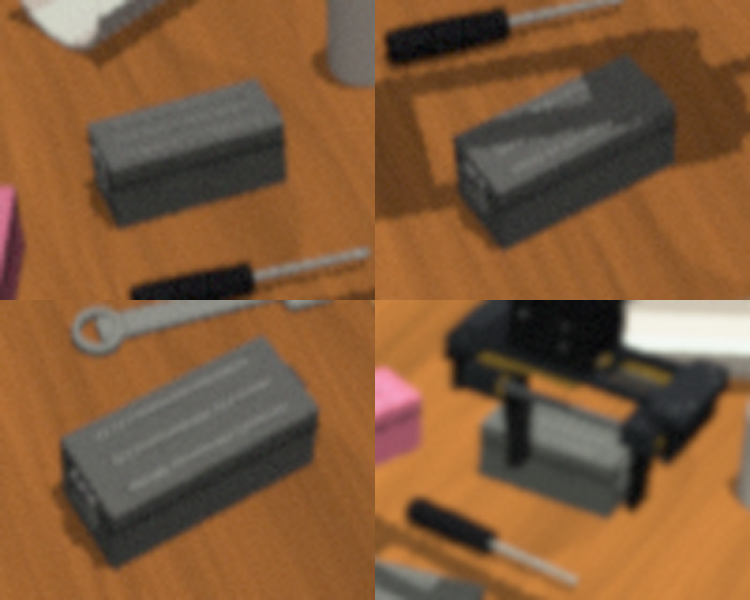

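The crops confirm three alike grey cases, each with a seam and latches. I'll read the top-face corners from the crop and cast them onto z = 56 mm, and cast the mat corners onto z = 4 mm.

```bash
cat > h.py <<'E'
import numpy as np,cv2
from station import state,capture
def ray(c,uv,z):
    d=np.linalg.inv(c["R"])@np.array([(uv[0]-c["cx"])/c["fx"],(uv[1]-c["cy"])/c["fy"],1]); o=-c["R"].T@c["t"]
    return o+d*(z-o[2])/d[2]
def proj(c,X):
    p=c["R"]@X+c["t"]; return np.array([c["fx"]*p[0]/p[2]+c["cx"],c["fy"]*p[1]/p[2]+c["cy"]])
def wproj(c,s,X):
    T=np.eye(4);T[:3,:3]=s["orientation"];T[:3,3]=s["eef_pos"]
    p=np.linalg.inv(T@c["mount"])@np.append(X,1);p=p[:3]
    th=np.arctan2(np.hypot(p[0],p[1]),p[2]);ph=np.arctan2(p[1],p[0])
    return np.array([c["cx"]+c["fx"]*th*np.cos(ph),c["cy"]+c["fy"]*th*np.sin(ph)])
def wray(c,s,uv,z):
    x,y=(uv[0]-c["cx"])/c["fx"],(uv[1]-c["cy"])/c["fy"];th=np.hypot(x,y)
    d=np.array([x/th*np.sin(th),y/th*np.sin(th),np.cos(th)])
    T=np.eye(4);T[:3,:3]=s["orientation"];T[:3,3]=s["eef_pos"];M=T@c["mount"]
    d=M[:3,:3]@d;o=M[:3,3];return o+d*(z-o[2])/d[2]
E
python3 - <<'E'
from h import *
np.set_printoptions(precision=4,suppress=True)
c=capture("side")
P={"L":((217,151),[(90,124),(258,80),(285,122),(115,178)]),
"M":((249,219),[(80,140),(257,57),(300,108),(125,195)]),
"R":((280,305),[(62,135),(265,37),(317,108),(110,218)])}
for k,(o,q) in P.items():
    w=np.array([ray(c,(o[0]+x/3.75,o[1]+y/3.75),0.056)[:2] for x,y in q])
    l=(w[1]-w[0]+w[2]-w[3])/2; wd=(w[0]-w[3]+w[1]-w[2])/2
    print(k,w.mean(0),"len",np.linalg.norm(l),"wid",np.linalg.norm(wd),"yaw",np.arctan2(l[1],l[0]),"wyaw",np.arctan2(wd[1],wd[0])-np.pi/2)
hsv=cv2.cvtColor(c["image"],cv2.COLOR_RGB2HSV)
im=cv2.imread("pics/side0.png")[255:320,355:440]
cv2.imwrite("pics/mat.png",cv2.resize(im,None,fx=6,fy=6,interpolation=cv2.INTER_CUBIC))
s=state(); cw=capture("wrist")
for q in [(212,178),(236,230),(98,212),(113,262)]: print("wrist mid top",wray(cw,s,q,.056))
for q in [(288,290),(391,288)]: print("mat",wray(cw,s,q,.004))
E
```

```text
L [0.4771 0.2567] len 0.12929452569870356 wid 0.05733567664362392 yaw 0.06044712077328107 wyaw 0.013998502481210595
M [ 0.4721 -0.0051] len 0.12969212481914755 wid 0.052845475699273094 yaw 0.19997932082077216 wyaw 0.18140005099901213
R [ 0.446  -0.2462] len 0.12874627917927284 wid 0.054556107002641636 yaw 0.13864823159270329 wyaw 0.1103348078922215
wrist mid top [0.5312 0.0405 0.056 ]
wrist mid top [ 0.5518 -0.0078  0.056 ]
wrist mid top [0.4049 0.0118 0.056 ]
wrist mid top [ 0.416  -0.0408  0.056 ]
mat [ 0.5944 -0.0871  0.004 ]
mat [ 0.7085 -0.0854  0.004 ]
```

View pics/mat.png

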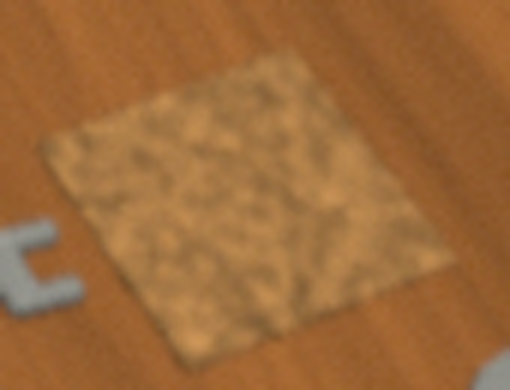

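Run:
```python
from h import *
np.set_printoptions(precision=4,suppress=True)
c=capture("side"); d=capture("scene")
w=np.array([ray(c,(355+x/6,255+y/6),.004)[:2] for x,y in [(42,145),(290,50),(455,258),(190,365)]])
print("mat",w.mean(0)); print(w)
print("mat scene",ray(d,(336,289),.004)[:2])
print("glue base side",ray(c,(313,168),0)[:2],"scene",ray(d,(408,198),0)[:2])
print("jar",ray(c,(442,354),0)[:2]); print("shell",[ray(c,q,0.05)[:2] for q in [(220,140),(288,128),(235,162),(262,116)]])
print("screwdr",[ray(c,q,.01)[:2] for q in [(252,230),(315,219)]],"wrench",[ray(c,q,.005)[:2] for q in [(303,313),(366,300)]])
for n,X in dict(L=(.477,.2567,.028),M=(.473,-.004,.028),R=(.446,-.246,.028)).items(): print(n,proj(d,np.array(X)))
```

```text
mat [ 0.6529 -0.1509]
[[ 0.5923 -0.0964]
 [ 0.7074 -0.0897]
 [ 0.7145 -0.206 ]
 [ 0.5974 -0.2114]]
mat scene [ 0.6565 -0.1483]
glue base side [0.644  0.3433] scene [0.6456 0.3494]
jar [ 0.6616 -0.3389]
shell [array([0.4131, 0.5107]), array([0.6226, 0.4959]), array([0.4254, 0.3909]), array([0.5689, 0.5892])]
screwdr [array([0.3986, 0.152 ]), array([0.5638, 0.1294])] wrench [array([ 0.4281, -0.1349]), array([ 0.5737, -0.1556])]
L [350.7922 188.928 ]
M [307.8004 231.1757]
R [252.9491 275.1943]
```

{"fn": "servo_tool", "kwargs": {"rows": [[0, 0, 0, 10], [0, 0, 0, 10], [0, 0, 0, 10], [0, 0, 0, 10], [0, 0, 0, 10], [0, 0, 0, 10], [0, 0, 0, 10], [0, 0, 0, 10], [0, 0, 0, 8]], "grip": 0}}

```text
time: 1.48
eef_pos: [0.6245, 0.0001, 0.2218]
orientation: [[1.0, -0.016, -0.001], [-0.016, -1.0, 0.0], [-0.001, -0.0, -1.0]]
wrist_force: [0.1, 0.4, -0.0]
gripper_width: 0.0872
```

{"fn": "servo_tool", "kwargs": {"rows": [[-30, -51, 20, 0], [-30, -51, 20, 0], [-30, -51, 20, 0], [-30, -51, 20, 0], [-30, -51, 20, 0], [0, 0, 0, -3.8], [0, 0, 0, 0]]}}

```text
time: 2.35
eef_pos: [0.4776, 0.2612, 0.1207]
orientation: [[0.999, 0.048, 0.003], [0.048, -0.999, -0.0], [0.003, 0.0, -1.0]]
wrist_force: [-0.1, -0.4, -0.8]
gripper_width: 0.0869
```

Run:
```python
from h import *
s=state(); c=capture("wrist"); cv2.imwrite("pics/w1.png",c["image"][:,:,::-1]); d=capture("scene");
print(s["eef_pos"],s["wrist_torque"],s["wrist_force"])
```

```text
[0.4775792  0.26122766 0.12067371] [-0.00328903  0.09521019  0.00525259] [-0.0802055  -0.41563391 -0.77006722]
```

View pics/w1.png

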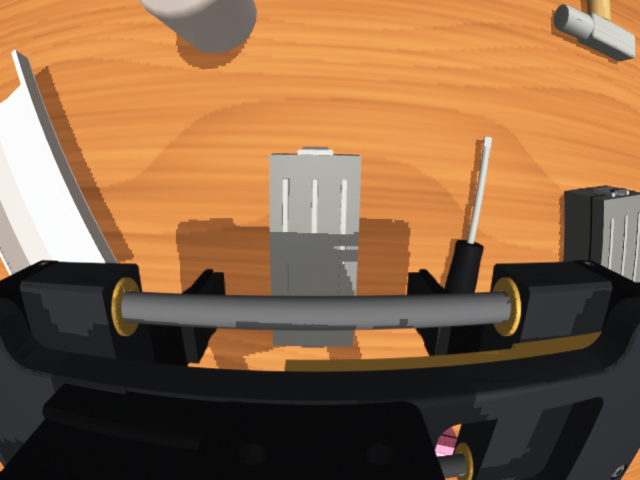

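The wrist view shows the left case between the fingers. The far top edge runs from (271,154) to (360,155), and the lid's long sides continue back to row 346 or so.

Run:
```python
from h import *
np.set_printoptions(precision=4,suppress=True)
s=state(); c=capture("wrist")
a,b,e,f=[wray(c,s,q,.056)[:2] for q in [(271,154),(360,155),(272,230),(360,230)]]
print(a,b,np.linalg.norm(a-b)); m=(a+b)/2
w=a-b; yaw=np.arctan2(w[1],w[0])-np.pi/2
l=(a-e+b-f); yl=np.arctan2(l[1],l[0]); print(yaw,yl)
u=np.array([np.cos(yl),np.sin(yl)]); C=m-u*.065; print("centre",C)
dd=C-s["eef_pos"][:2]; R=s["orientation"]; print("tool shift mm",R[:2,:2].T@dd*1e3, "down",(s["eef_pos"][2]-.014)*1e3)
```

```text
[0.5398 0.2901] [0.5417 0.2361] 0.05400854381491599
0.034859311420128325 0.05285291164688368
centre [0.4759 0.2596]
tool shift mm [-2.1324  0.7751] down 106.72453293320646
```

{"fn": "servo_tool", "kwargs": {"rows": [[-2, 1, 36, 0], [0, 0, 36, 0], [0, 0, 22, 0], [0, 0, 12, 0], [0, 0, 0, 0]]}}

```text
time: 3.12
eef_pos: [0.4826, 0.2563, 0.0153]
orientation: [[0.999, 0.034, 0.01], [0.034, -0.999, 0.002], [0.01, -0.002, -1.0]]
wrist_force: [-1.0, -0.0, 0.7]
gripper_width: 0.0868
```

{"fn": "servo_tool", "kwargs": {"rows": [[0, 0, 0, 0], [0, 0, 0, 0], [0, 0, 0, 0], [0, 0, 0, 0]], "grip": 1, "grip_force": 40}}

```text
time: 3.62
eef_pos: [0.4852, 0.2577, 0.0186]
orientation: [[0.999, 0.033, 0.015], [0.033, -0.999, 0.005], [0.015, -0.005, -1.0]]
wrist_force: [0.7, 1.0, -4.6]
gripper_width: 0.0558
```

{"fn": "servo_tool", "kwargs": {"rows": [[0, 0, -30, 0], [0, 0, -40, 0], [0, 0, -30, 0], [0, 0, 0, 0], [0, 0, 0, 0], [0, 0, 0, 0]]}}

```text
time: 4.38
eef_pos: [0.4758, 0.2537, 0.1111]
orientation: [[0.999, 0.034, -0.002], [0.034, -0.999, -0.003], [-0.002, 0.003, -1.0]]
wrist_force: [0.1, -0.1, -7.0]
gripper_width: 0.0561
```

```bash
cat > r.py <<'E'
from station import state
import numpy as np
np.set_printoptions(precision=4,suppress=True)
s=state(); R=s["orientation"]
print(round(s["time"],2),s["eef_pos"],"Ftool",R.T@s["wrist_force"],"Ttool",R.T@s["wrist_torque"],"v",np.abs(s["dq"]).max(),"z",R[:,2])
E
python3 r.py
```

```text
4.38 [0.4758 0.2537 0.1111] Ftool [0.1346 0.059  6.9912] Ttool [ 0.0503 -0.05    0.0094] v 0.021359532928967633 z [-0.002 -0.003 -1.   ]
```

{"fn": "servo_tool", "kwargs": {"rows": [[-60, 0, 0, 0], [0, 0, 0, 0]]}}

```text
time: 4.62
eef_pos: [0.4093, 0.2493, 0.1043]
orientation: [[0.999, 0.033, -0.015], [0.033, -0.999, -0.008], [-0.016, 0.008, -1.0]]
wrist_force: [0.2, 0.2, -6.4]
gripper_width: 0.056
```

```bash
python3 r.py
```

```text
4.62 [0.4093 0.2493 0.1043] Ftool [ 0.3511 -0.2877  6.3866] Ttool [ 0.0411 -0.0308  0.0103] v 0.13297774711570975 z [-0.0154 -0.0082 -0.9998]
```

{"fn": "servo_tool", "kwargs": {"rows": [[0, 0, 0, 0]]}}

```text
time: 4.75
eef_pos: [0.4091, 0.2493, 0.1037]
orientation: [[0.999, 0.033, -0.016], [0.033, -0.999, -0.008], [-0.016, 0.008, -1.0]]
wrist_force: [0.9, 0.9, -7.1]
gripper_width: 0.0556
```

```bash
python3 r.py
```

```text
4.75 [0.4091 0.2493 0.1037] Ftool [ 1.0754 -0.9508  7.029 ] Ttool [ 0.0499 -0.0016 -0.0713] v 0.06582766870150376 z [-0.0155 -0.0083 -0.9998]
```

{"fn": "servo_tool", "kwargs": {"rows": [[0, 0, 0, 0]]}}

```text
time: 4.88
eef_pos: [0.4091, 0.2492, 0.1031]
orientation: [[0.999, 0.033, -0.016], [0.033, -0.999, -0.009], [-0.017, 0.008, -1.0]]
wrist_force: [-0.3, 0.7, -7.1]
gripper_width: 0.056
```

```bash
python3 r.py
```

```text
4.88 [0.4091 0.2492 0.1031] Ftool [-0.1392 -0.7975  7.1219] Ttool [ 0.0464  0.0014 -0.0051] v 0.015039736995611699 z [-0.0164 -0.0088 -0.9998]
```

{"fn": "servo_tool", "kwargs": {"rows": [[60, 0, 0, 0], [0, 0, 0, 0]]}}

```text
time: 5.12
eef_pos: [0.4699, 0.2509, 0.1]
orientation: [[0.999, 0.033, -0.02], [0.033, -0.999, -0.01], [-0.02, 0.009, -1.0]]
wrist_force: [0.3, -1.4, -6.8]
gripper_width: 0.0559
```

```bash
python3 r.py
```

```text
5.12 [0.4699 0.2509 0.1   ] Ftool [0.3374 1.3729 6.7881] Ttool [ 0.0444 -0.0494 -0.0026] v 0.10753197542643426 z [-0.0196 -0.0099 -0.9998]
```

{"fn": "servo_tool", "kwargs": {"rows": [[0, 0, 0, 0]]}}

```text
time: 5.25
eef_pos: [0.4701, 0.2506, 0.0993]
orientation: [[0.999, 0.033, -0.021], [0.033, -0.999, -0.01], [-0.021, 0.01, -1.0]]
wrist_force: [0.3, -0.4, -7.8]
gripper_width: 0.0555
```

```bash
python3 r.py
```

```text
5.25 [0.4701 0.2506 0.0993] Ftool [0.477  0.2909 7.7924] Ttool [ 0.098  -0.1162  0.0404] v 0.045877737011268814 z [-0.021  -0.0102 -0.9997]
```

{"fn": "servo_tool", "kwargs": {"rows": [[0, 0, 0, 0]]}}

```text
time: 5.38
eef_pos: [0.4704, 0.2507, 0.0996]
orientation: [[0.999, 0.033, -0.02], [0.032, -0.999, -0.01], [-0.021, 0.009, -1.0]]
wrist_force: [-0.6, -0.1, -6.3]
gripper_width: 0.0556
```

```bash
python3 r.py
```

```text
5.38 [0.4704 0.2507 0.0996] Ftool [-0.4873  0.0019  6.3211] Ttool [ 0.0493 -0.0913  0.011 ] v 0.008668059841968173 z [-0.0204 -0.01   -0.9997]
```

Ty shifts by about 0.1 N·m with the stroke direction, which suggests the loose part, but the noise is of similar size. I'll repeat the stroke.

{"fn": "servo_tool", "kwargs": {"rows": [[-60, 0, 0, 0], [0, 0, 0, 0], [0, 0, 0, 0]]}}

```text
time: 5.75
eef_pos: [0.4064, 0.2481, 0.0995]
orientation: [[0.999, 0.033, -0.023], [0.033, -0.999, -0.011], [-0.024, 0.01, -1.0]]
wrist_force: [0.3, -1.1, -6.0]
gripper_width: 0.0557
```

```bash
python3 r.py
```

```text
5.75 [0.4064 0.2481 0.0995] Ftool [0.3799 1.0013 6.042 ] Ttool [ 0.045  -0.0115 -0.0244] v 0.05989325401444116 z [-0.0235 -0.011  -0.9997]
```

{"fn": "servo_tool", "kwargs": {"rows": [[0, 0, 0, 0]]}}

```text
time: 5.88
eef_pos: [0.4068, 0.2484, 0.1001]
orientation: [[0.999, 0.033, -0.022], [0.033, -0.999, -0.011], [-0.023, 0.01, -1.0]]
wrist_force: [-0.3, -1.7, -6.1]
gripper_width: 0.0561
```

```bash
python3 r.py
```

```text
5.88 [0.4068 0.2484 0.1001] Ftool [-0.2344  1.6643  6.1612] Ttool [ 0.033   0.0076 -0.0118] v 0.015273787962777357 z [-0.0224 -0.0105 -0.9997]
```

{"fn": "servo_tool", "kwargs": {"rows": [[60, 0, 0, 0], [0, 0, 0, 0], [0, 0, 0, 0]]}}

```text
time: 6.25
eef_pos: [0.4681, 0.2502, 0.0975]
orientation: [[0.999, 0.033, -0.025], [0.033, -0.999, -0.011], [-0.025, 0.01, -1.0]]
wrist_force: [0.3, -0.4, -6.6]
gripper_width: 0.0559
```

```bash
python3 r.py
```

```text
6.25 [0.4681 0.2502 0.0975] Ftool [0.4429 0.3338 6.5558] Ttool [ 0.0549 -0.1169  0.0297] v 0.046197355400983235 z [-0.0246 -0.0112 -0.9996]
```

{"fn": "servo_tool", "kwargs": {"rows": [[0, 0, 0, 0]]}}

```text
time: 6.38
eef_pos: [0.4684, 0.2503, 0.098]
orientation: [[0.999, 0.033, -0.024], [0.033, -0.999, -0.011], [-0.024, 0.01, -1.0]]
wrist_force: [0.6, 0.0, -6.9]
gripper_width: 0.0556
```

```bash
python3 r.py
```

```text
6.38 [0.4684 0.2503 0.098 ] Ftool [ 0.7652 -0.097   6.9184] Ttool [ 0.0758 -0.0421  0.0356] v 0.009719831537412323 z [-0.0237 -0.0108 -0.9997]
```

{"fn": "servo_tool", "kwargs": {"rows": [[10, -4, 30, 0], [8, -3, 30, 0], [0, 0, 12, 0], [0, 0, 6, 0], [0, 0, 0, 0]]}}

```text
time: 7.0
eef_pos: [0.4853, 0.2585, 0.0218]
orientation: [[0.999, 0.034, -0.018], [0.034, -0.999, -0.009], [-0.018, 0.008, -1.0]]
wrist_force: [-0.1, 0.3, -6.8]
gripper_width: 0.0556
```

{"fn": "servo_tool", "kwargs": {"rows": [[0, 0, 3, 0], [0, 0, 0, 0]]}}

```text
time: 7.25
eef_pos: [0.4866, 0.259, 0.0208]
orientation: [[0.999, 0.035, -0.015], [0.034, -0.999, -0.007], [-0.015, 0.007, -1.0]]
wrist_force: [-0.4, -1.1, -6.7]
gripper_width: 0.0555
```

{"fn": "servo_tool", "kwargs": {"rows": [[0, 0, 0, 0], [0, 0, 0, 0], [0, 0, 0, 0]], "grip": 0}}

```text
time: 7.62
eef_pos: [0.49, 0.2603, 0.0245]
orientation: [[0.999, 0.034, -0.008], [0.034, -0.999, -0.005], [-0.008, 0.005, -1.0]]
wrist_force: [0.6, -0.2, -0.1]
gripper_width: 0.0782
```

{"fn": "servo_tool", "kwargs": {"rows": [[0, 0, -30, 0], [0, 0, -40, 0], [0, 0, -30, 0], [0, 0, 0, 0]]}}

```text
time: 8.12
eef_pos: [0.4917, 0.261, 0.1283]
orientation: [[0.999, 0.034, -0.006], [0.034, -0.999, -0.004], [-0.006, 0.004, -1.0]]
wrist_force: [-0.7, -0.1, -0.4]
gripper_width: 0.0869
```

Run:
```python
from h import *
s=state(); c=capture("wrist"); cv2.imwrite("pics/w2.png",c["image"][:,:,::-1]); d=capture("side"); cv2.imwrite("pics/s2.png",d["image"][:,:,::-1])
print(s["eef_pos"],s["orientation"])
```

```text
[0.49165891 0.26097009 0.12834805] [[ 0.99939583  0.03420647 -0.00615523]
 [ 0.03418026 -0.99940637 -0.00431438]
 [-0.00629916  0.00410138 -0.99997175]]
```

View pics/w2.png

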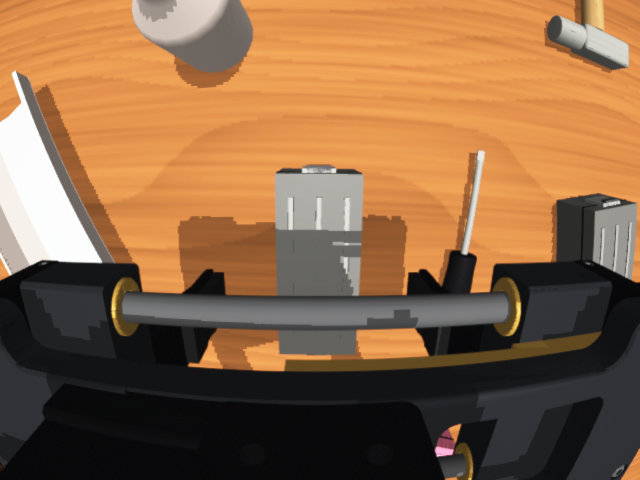

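View pics/s2.png

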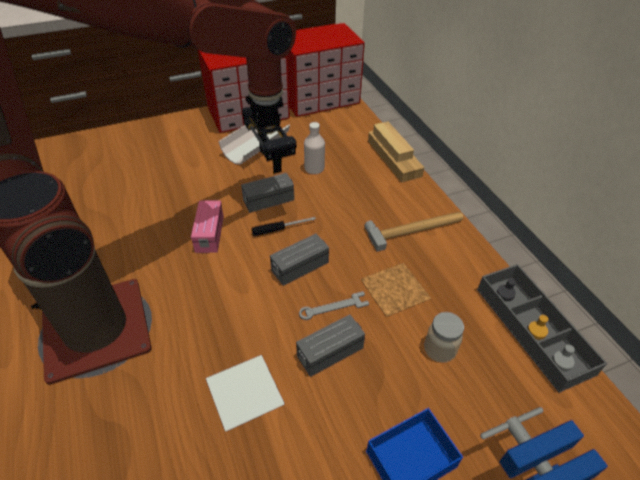

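Both pictures show the left case standing back at its place (side view 267,191), with the tools undisturbed. Now the middle case.

{"fn": "servo_tool", "kwargs": {"rows": [[-5, 52, 0, 0], [-5, 52, 0, 0], [-5, 52, 0, 0], [-5, 52, 0, 0], [-6, 54, 0, 0], [0, 0, 0, -9], [0, 0, 0, 0]]}}

```text
time: 9.1
eef_pos: [0.4642, -0.0103, 0.1146]
orientation: [[0.981, 0.193, -0.03], [0.193, -0.981, -0.006], [-0.03, -0.0, -1.0]]
wrist_force: [0.3, -0.2, 0.4]
gripper_width: 0.0871
```

```bash
python3 r.py
python3 - <<'E'
from h import *
s=state(); c=capture("wrist"); cv2.imwrite("pics/w3.png",c["image"][:,:,::-1]); print(s["orientation"])
E
```

```text
9.1 [ 0.4642 -0.0103  0.1146] Ftool [ 0.2128  0.1996 -0.3648] Ttool [ 0.1424 -0.0662 -0.0159] v 0.030429041515505136 z [-0.0299 -0.0058 -0.9995]
[[ 9.80660231e-01  1.93426952e-01 -2.98584343e-02]
 [ 1.93339369e-01 -9.81114677e-01 -5.82051926e-03]
 [-3.04203935e-02 -6.48590828e-05 -9.99537191e-01]]
```

View pics/w3.png

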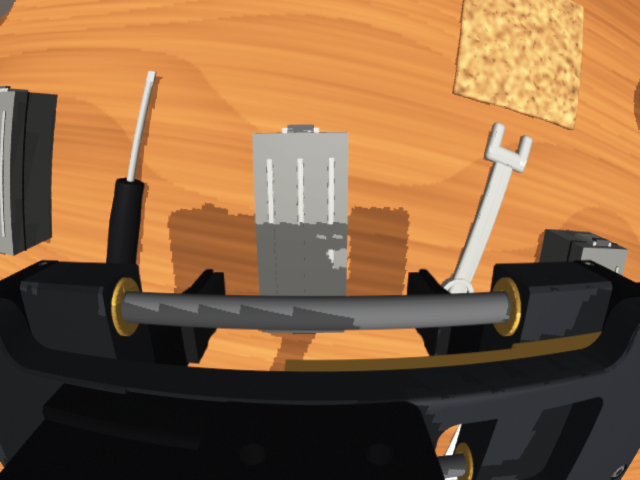

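The middle case is between the fingers. Its far top edge runs from (253,134) to (348,131), and its sides at row 220 are at columns 256 and 348.

```bash
cat > loc.py <<'E'
import sys
from h import *
np.set_printoptions(precision=4,suppress=True)
q=np.array(list(map(float,sys.argv[1:9]))).reshape(4,2)
s=state(); c=capture("wrist")
a,b,e,f=[wray(c,s,p,.056)[:2] for p in q]
m=(a+b)/2;w=a-b;l=(a-e+b-f); yl=np.arctan2(l[1],l[0]);yw=np.arctan2(w[1],w[0])-np.pi/2
print("wid",np.linalg.norm(w),"yaw",yw,yl)
y=(yw+yl)/2;C=m-.065*np.array([np.cos(y),np.sin(y)]);R=s["orientation"]
dd=np.append(C,.014)-s["eef_pos"]
print("C",C,"tool shift",R.T@dd*1e3,"turn deg",-np.degrees(y-np.arctan2(R[1,0],R[0,0])))
E
python3 loc.py 253 134 348 131 256 220 348 220
```

```text
wid 0.0553411309164177 yaw 0.21836923091908123 0.20523462283963692
C [ 0.4716 -0.0012] tool shift [ 12.1576  -7.3111 100.209 ] turn deg -1.0343805912353325
```

{"fn": "servo_tool", "kwargs": {"rows": [[6, -7, 30, -1], [0, 0, 34, 0], [0, 0, 20, 0], [0, 0, 12, 0], [0, 0, 0, 0]]}}

```text
time: 9.82
eef_pos: [0.4664, 0.002, 0.0151]
orientation: [[0.978, 0.207, -0.03], [0.207, -0.978, -0.006], [-0.03, -0.0, -1.0]]
wrist_force: [-0.4, -0.4, 1.4]
gripper_width: 0.0872
```

{"fn": "servo_tool", "kwargs": {"rows": [[0, 0, 0, 0], [0, 0, 0, 0], [0, 0, 0, 0], [0, 0, 0, 0]], "grip": 1, "grip_force": 40}}

```text
time: 10.32
eef_pos: [0.4689, 0.0017, 0.0177]
orientation: [[0.978, 0.207, -0.025], [0.207, -0.978, -0.007], [-0.026, 0.002, -1.0]]
wrist_force: [0.2, -1.3, -4.8]
gripper_width: 0.0555
```

{"fn": "servo_tool", "kwargs": {"rows": [[0, 0, -30, 0], [0, 0, -40, 0], [0, 0, -20, 0], [0, 0, 0, 0], [0, 0, 0, 0], [0, 0, 0, 0]]}}

```text
time: 11.08
eef_pos: [0.4648, 0.0032, 0.1036]
orientation: [[0.978, 0.206, -0.038], [0.206, -0.979, -0.005], [-0.038, -0.003, -0.999]]
wrist_force: [-0.4, -0.4, -4.8]
gripper_width: 0.0557
```

```bash
python3 r.py
```

```text
11.07 [0.4648 0.0032 0.1036] Ftool [-0.2452  0.304   4.8193] Ttool [ 0.0181 -0.0569 -0.0187] v 0.013652177643274994 z [-0.0377 -0.0047 -0.9993]
```

Now the same shake on the middle case, with the same number of samples.

{"fn": "servo_tool", "kwargs": {"rows": [[-60, 0, 0, 0], [0, 0, 0, 0], [0, 0, 0, 0]]}}

```text
time: 11.45
eef_pos: [0.3994, -0.0085, 0.0996]
orientation: [[0.977, 0.206, -0.051], [0.206, -0.979, -0.002], [-0.05, -0.008, -0.999]]
wrist_force: [0.6, 0.2, -4.8]
gripper_width: 0.0556
```

```bash
python3 r.py
```

```text
11.45 [ 0.3994 -0.0085  0.0996] Ftool [0.8817 0.0181 4.7136] Ttool [ 0.0189  0.0522 -0.0349] v 0.06471654385675614 z [-0.051  -0.0021 -0.9987]
```

{"fn": "servo_tool", "kwargs": {"rows": [[0, 0, 0, 0]]}}

```text
time: 11.58
eef_pos: [0.3994, -0.0084, 0.0993]
orientation: [[0.977, 0.206, -0.052], [0.206, -0.979, -0.002], [-0.051, -0.009, -0.999]]
wrist_force: [-0.2, 0.2, -5.1]
gripper_width: 0.0558
```

```bash
python3 r.py
```

```text
11.57 [ 0.3994 -0.0084  0.0993] Ftool [ 0.0652 -0.1878  5.0869] Ttool [-0.0021  0.0172  0.0107] v 0.015300311883260902 z [-0.0516 -0.002  -0.9987]
```

{"fn": "servo_tool", "kwargs": {"rows": [[60, 0, 0, 0], [0, 0, 0, 0], [0, 0, 0, 0]]}}

```text
time: 11.95
eef_pos: [0.4586, 0.0046, 0.0933]
orientation: [[0.977, 0.206, -0.058], [0.206, -0.978, -0.001], [-0.057, -0.01, -0.998]]
wrist_force: [0.7, -1.2, -5.9]
gripper_width: 0.0561
```

```bash
python3 r.py
```

```text
11.95 [0.4586 0.0046 0.0933] Ftool [0.7296 1.3912 5.8476] Ttool [ 0.0252 -0.006   0.0172] v 0.045098611702823824 z [-0.0575 -0.0014 -0.9983]
```

{"fn": "servo_tool", "kwargs": {"rows": [[0, 0, 0, 0]]}}

```text
time: 12.08
eef_pos: [0.4588, 0.0046, 0.0935]
orientation: [[0.977, 0.206, -0.057], [0.207, -0.978, -0.002], [-0.056, -0.01, -0.998]]
wrist_force: [-0.4, 0.4, -6.5]
gripper_width: 0.0557
```

```bash
python3 r.py
```

```text
12.07 [0.4588 0.0046 0.0935] Ftool [ 0.061  -0.3598  6.5167] Ttool [ 0.051  -0.0387 -0.007 ] v 0.005444091315129194 z [-0.057  -0.0015 -0.9984]
```

{"fn": "servo_tool", "kwargs": {"rows": [[-60, 0, 0, 0], [0, 0, 0, 0], [0, 0, 0, 0]]}}

```text
time: 12.45
eef_pos: [0.3961, -0.0081, 0.0956]
orientation: [[0.977, 0.206, -0.06], [0.206, -0.978, -0.001], [-0.059, -0.011, -0.998]]
wrist_force: [0.8, -0.3, -4.6]
gripper_width: 0.0554
```

```bash
python3 r.py
```

```text
12.45 [ 0.3961 -0.0081  0.0956] Ftool [0.9398 0.5459 4.4981] Ttool [ 0.0383 -0.0262 -0.0217] v 0.05933700748460602 z [-0.06   -0.0013 -0.9982]
```

{"fn": "servo_tool", "kwargs": {"rows": [[0, 0, 0, 0]]}}

```text
time: 12.58
eef_pos: [0.3966, -0.0082, 0.0963]
orientation: [[0.977, 0.206, -0.058], [0.206, -0.979, -0.002], [-0.058, -0.011, -0.998]]
wrist_force: [0.7, -0.6, -4.6]
gripper_width: 0.0557
```

```bash
python3 r.py
```

```text
12.57 [ 0.3966 -0.0082  0.0963] Ftool [0.8602 0.796  4.5033] Ttool [0.0204 0.0153 0.0016] v 0.014503351948054346 z [-0.0585 -0.0015 -0.9983]
```

{"fn": "servo_tool", "kwargs": {"rows": [[60, 0, 0, 0], [0, 0, 0, 0], [0, 0, 0, 0]]}}

```text
time: 12.95
eef_pos: [0.4563, 0.0047, 0.0914]
orientation: [[0.977, 0.206, -0.062], [0.207, -0.978, -0.001], [-0.06, -0.011, -0.998]]
wrist_force: [0.4, -1.3, -5.9]
gripper_width: 0.0557
```

```bash
python3 r.py
```

```text
12.95 [0.4563 0.0047 0.0914] Ftool [0.5155 1.4722 5.899 ] Ttool [ 0.0684 -0.0302 -0.0427] v 0.04303658380340672 z [-0.0615 -0.0015 -0.9981]
```

{"fn": "servo_tool", "kwargs": {"rows": [[0, 0, 0, 0]]}}

```text
time: 13.08
eef_pos: [0.4566, 0.0046, 0.0918]
orientation: [[0.977, 0.206, -0.061], [0.207, -0.978, -0.002], [-0.06, -0.011, -0.998]]
wrist_force: [0.0, -0.2, -5.1]
gripper_width: 0.0558
```

```bash
python3 r.py
```

```text
13.07 [0.4566 0.0046 0.0918] Ftool [0.2719 0.2576 5.065 ] Ttool [ 0.0094 -0.0155 -0.0039] v 0.006497281673463045 z [-0.0606 -0.0016 -0.9982]
```

{"fn": "servo_tool", "kwargs": {"rows": [[8, 3, 30, 0], [8, 3, 26, 0], [0, 0, 10, 0], [0, 0, 5, 0], [0, 0, 0, 0]]}}

```text
time: 13.7
eef_pos: [0.4713, 0.001, 0.0229]
orientation: [[0.977, 0.206, -0.052], [0.206, -0.979, -0.003], [-0.052, -0.008, -0.999]]
wrist_force: [0.4, 0.3, -4.9]
gripper_width: 0.0558
```

{"fn": "servo_tool", "kwargs": {"rows": [[0, 0, 5, 0], [0, 0, 2, 0], [0, 0, 0, 0]]}}

```text
time: 14.08
eef_pos: [0.4722, 0.0008, 0.0185]
orientation: [[0.977, 0.206, -0.049], [0.206, -0.979, -0.004], [-0.049, -0.007, -0.999]]
wrist_force: [-0.1, 0.0, -4.8]
gripper_width: 0.0554
```

{"fn": "servo_tool", "kwargs": {"rows": [[0, 0, 0, 0], [0, 0, 0, 0], [0, 0, 0, 0]], "grip": 0}}

```text
time: 14.45
eef_pos: [0.4748, 0.0004, 0.0203]
orientation: [[0.978, 0.206, -0.044], [0.206, -0.979, -0.004], [-0.044, -0.005, -0.999]]
wrist_force: [-0.5, -0.3, 0.5]
gripper_width: 0.0781
```

{"fn": "servo_tool", "kwargs": {"rows": [[0, 0, -30, 0], [0, 0, -40, 0], [0, 0, -35, 0], [0, 0, 0, 0]]}}

```text
time: 14.95
eef_pos: [0.4799, 0.0008, 0.1284]
orientation: [[0.978, 0.206, -0.044], [0.206, -0.979, -0.004], [-0.044, -0.005, -0.999]]
wrist_force: [0.5, -0.9, -1.0]
gripper_width: 0.0869
```

Run:
```python
from h import *
s=state(); d=capture("side"); cv2.imwrite("pics/s3.png",d["image"][:,:,::-1])
print(s["eef_pos"],s["orientation"])
```

```text
[0.47988136 0.00082292 0.12840905] [[ 0.97757421  0.20595738 -0.04393428]
 [ 0.20596345 -0.97854962 -0.00443748]
 [-0.04390581 -0.00471089 -0.99902457]]
```

View pics/s3.png

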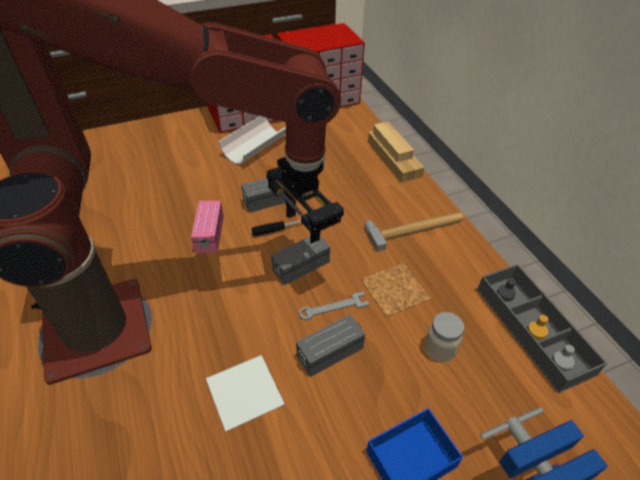

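The middle case stands back at (300,260) in the side view. On to the right case.

{"fn": "servo_tool", "kwargs": {"rows": [[-15, 46, 0, 0], [-15, 46, 0, 0], [-15, 46, 0, 0], [-15, 46, 0, 0], [-14, 46, 0, 0], [0, 0, 0, 4.5], [0, 0, 0, 0]]}}

```text
time: 15.88
eef_pos: [0.4471, -0.2433, 0.1176]
orientation: [[0.99, 0.129, -0.06], [0.13, -0.992, 0.004], [-0.059, -0.012, -0.998]]
wrist_force: [-0.0, 0.8, -0.5]
gripper_width: 0.0866
```

```bash
python3 r.py
python3 - <<'E'
from h import *
s=state(); c=capture("wrist"); cv2.imwrite("pics/w4.png",c["image"][:,:,::-1]); print(s["orientation"])
E
```

```text
15.88 [ 0.4471 -0.2433  0.1176] Ftool [ 0.0885 -0.7503  0.4861] Ttool [ 0.0143 -0.1079 -0.0081] v 0.02793207630260586 z [-0.0598  0.004  -0.9982]
[[ 0.98979023  0.12936529 -0.0598324 ]
 [ 0.12983227 -0.99152803  0.00396768]
 [-0.05881222 -0.01169534 -0.99820055]]
```

View pics/w4.png

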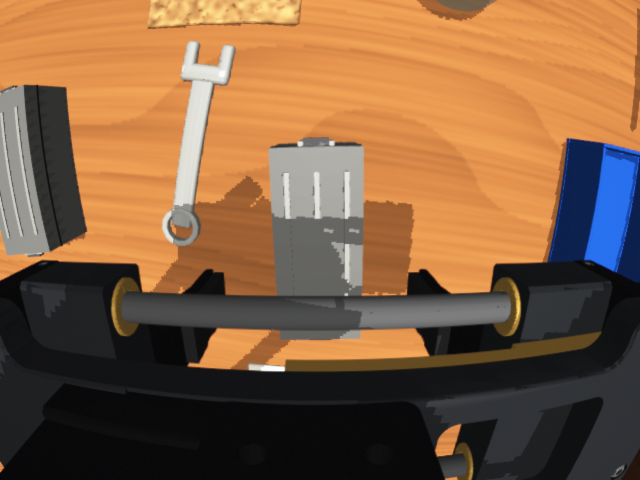

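The right case is between the fingers. Its far top edge runs from (270,149) to (363,147), and its sides at row 220 are at columns 273 and 363.

```bash
python3 loc.py 270 149 363 147 273 220 363 220
```

```text
wid 0.05461127924952566 yaw 0.15433322904089541 0.15333985694837554
C [ 0.4456 -0.2451] tool shift [  4.3012   2.8543 103.492 ] turn deg -1.2659912158676598
```

{"fn": "servo_tool", "kwargs": {"rows": [[3, 2, 32, -1], [0, 0, 36, 0], [0, 0, 20, 0], [0, 0, 12, 0], [0, 0, 0, 0]]}}

```text
time: 16.6
eef_pos: [0.4459, -0.2408, 0.0149]
orientation: [[0.985, 0.161, -0.059], [0.161, -0.987, 0.003], [-0.058, -0.012, -0.998]]
wrist_force: [0.2, 0.1, -0.1]
gripper_width: 0.0869
```

{"fn": "servo_tool", "kwargs": {"rows": [[0, 0, 0, 0], [0, 0, 0, 0], [0, 0, 0, 0], [0, 0, 0, 0]], "grip": 1, "grip_force": 40}}

```text
time: 17.1
eef_pos: [0.4482, -0.2422, 0.0178]
orientation: [[0.985, 0.162, -0.054], [0.162, -0.987, -0.001], [-0.054, -0.008, -0.999]]
wrist_force: [-0.0, 0.3, -5.4]
gripper_width: 0.0558
```

{"fn": "servo_tool", "kwargs": {"rows": [[0, 0, -30, 0], [0, 0, -40, 0], [0, 0, -20, 0], [0, 0, 0, 0], [0, 0, 0, 0], [0, 0, 0, 0]]}}

```text
time: 17.85
eef_pos: [0.4485, -0.2389, 0.1036]
orientation: [[0.985, 0.161, -0.064], [0.162, -0.987, 0.007], [-0.062, -0.017, -0.998]]
wrist_force: [0.0, 0.3, -4.5]
gripper_width: 0.0557
```

```bash
python3 r.py
```

```text
17.85 [ 0.4485 -0.2389  0.1036] Ftool [ 0.3449 -0.2659  4.456 ] Ttool [ 0.0249 -0.0047  0.0177] v 0.014266882359324749 z [-0.0639  0.007  -0.9979]
```

{"fn": "servo_tool", "kwargs": {"rows": [[-60, 0, 0, 0], [0, 0, 0, 0], [0, 0, 0, 0]]}}

```text
time: 18.23
eef_pos: [0.3855, -0.2467, 0.1027]
orientation: [[0.984, 0.161, -0.071], [0.163, -0.987, 0.013], [-0.068, -0.024, -0.997]]
wrist_force: [0.5, -0.4, -4.2]
gripper_width: 0.0556
```

```bash
python3 r.py
```

```text
18.23 [ 0.3855 -0.2467  0.1027] Ftool [0.7276 0.576  4.1825] Ttool [-0.0279  0.0169 -0.0057] v 0.038750722697867335 z [-0.0705  0.0125 -0.9974]
```

{"fn": "servo_tool", "kwargs": {"rows": [[0, 0, 0, 0]]}}

```text
time: 18.35
eef_pos: [0.3857, -0.2465, 0.1023]
orientation: [[0.984, 0.162, -0.071], [0.163, -0.987, 0.013], [-0.068, -0.024, -0.997]]
wrist_force: [0.4, -0.3, -5.2]
gripper_width: 0.0562
```

```bash
python3 r.py
```

```text
18.35 [ 0.3857 -0.2465  0.1023] Ftool [0.6698 0.5099 5.1944] Ttool [0.0115 0.0362 0.0163] v 0.00837119602301349 z [-0.0709  0.013  -0.9974]
```

{"fn": "servo_tool", "kwargs": {"rows": [[60, 0, 0, 0], [0, 0, 0, 0], [0, 0, 0, 0]]}}

```text
time: 18.73
eef_pos: [0.447, -0.236, 0.0967]
orientation: [[0.984, 0.163, -0.073], [0.164, -0.986, 0.014], [-0.07, -0.026, -0.997]]
wrist_force: [-0.1, 0.2, -5.0]
gripper_width: 0.0555
```

```bash
python3 r.py
```

```text
18.73 [ 0.447  -0.236   0.0967] Ftool [ 0.3033 -0.0612  5.036 ] Ttool [ 0.0014 -0.0183 -0.0063] v 0.0317841964686496 z [-0.0727  0.0138 -0.9973]
```

{"fn": "servo_tool", "kwargs": {"rows": [[0, 0, 0, 0]]}}

```text
time: 18.85
eef_pos: [0.4469, -0.2359, 0.0967]
orientation: [[0.984, 0.163, -0.073], [0.164, -0.986, 0.014], [-0.07, -0.026, -0.997]]
wrist_force: [-0.3, -0.8, -5.4]
gripper_width: 0.0554
```

```bash
python3 r.py
```

```text
18.85 [ 0.4469 -0.2359  0.0967] Ftool [-0.0954  0.9194  5.4095] Ttool [ 0.0255 -0.0194 -0.0658] v 0.0059886087233336285 z [-0.0728  0.0138 -0.9973]
```

{"fn": "servo_tool", "kwargs": {"rows": [[-60, 0, 0, 0], [0, 0, 0, 0], [0, 0, 0, 0]]}}

```text
time: 19.23
eef_pos: [0.3852, -0.2461, 0.1006]
orientation: [[0.984, 0.162, -0.073], [0.164, -0.986, 0.014], [-0.07, -0.026, -0.997]]
wrist_force: [0.3, 0.4, -4.9]
gripper_width: 0.0561
```

```bash
python3 r.py
```

```text
19.23 [ 0.3852 -0.2461  0.1006] Ftool [ 0.7373 -0.2464  4.8975] Ttool [-0.0199  0.0522  0.007 ] v 0.036819128511291425 z [-0.0735  0.0139 -0.9972]
```

{"fn": "servo_tool", "kwargs": {"rows": [[0, 0, 0, 0]]}}

```text
time: 19.35
eef_pos: [0.3856, -0.2463, 0.101]
orientation: [[0.984, 0.162, -0.073], [0.163, -0.986, 0.013], [-0.069, -0.025, -0.997]]
wrist_force: [0.4, 0.4, -5.1]
gripper_width: 0.0559
```

```bash
python3 r.py
```

```text
19.35 [ 0.3856 -0.2463  0.101 ] Ftool [ 0.8001 -0.1815  5.0387] Ttool [-0.0143  0.0078  0.0174] v 0.008286456291842248 z [-0.0726  0.0133 -0.9973]
```

{"fn": "servo_tool", "kwargs": {"rows": [[60, 0, 0, 0], [0, 0, 0, 0], [0, 0, 0, 0]]}}

```text
time: 19.73
eef_pos: [0.4469, -0.2362, 0.0963]
orientation: [[0.984, 0.162, -0.073], [0.164, -0.986, 0.013], [-0.07, -0.025, -0.997]]
wrist_force: [-1.1, 0.1, -5.1]
gripper_width: 0.0555
```

```bash
python3 r.py
```

```text
19.73 [ 0.4469 -0.2362  0.0963] Ftool [-0.6763 -0.1054  5.1785] Ttool [ 0.0216 -0.0328 -0.03  ] v 0.028476130025714638 z [-0.0732  0.0132 -0.9972]
```

{"fn": "servo_tool", "kwargs": {"rows": [[0, 0, 0, 0]]}}

```text
time: 19.85
eef_pos: [0.4469, -0.2363, 0.0965]
orientation: [[0.984, 0.162, -0.073], [0.164, -0.986, 0.013], [-0.07, -0.025, -0.997]]
wrist_force: [-0.6, 0.2, -4.9]
gripper_width: 0.0553
```

```bash
python3 r.py
```

```text
19.85 [ 0.4469 -0.2363  0.0965] Ftool [-0.2192 -0.1889  4.8918] Ttool [ 0.0811 -0.0113  0.0147] v 0.0051358759453353645 z [-0.073   0.013  -0.9972]
```

On the middle and right cases the swing is smaller, about 0.045 N·m against 0.08 to 0.09 N·m on the left. But the tool is tilted about 0.07 rad here, so a loose part could run back between samples. I'll time-resolve one stroke on the right case.

{"fn": "servo_tool", "kwargs": {"rows": [[-60, 0, 0, 0], [0, 0, 0, 0], [0, 0, 0, 0]]}}

```text
time: 20.23
eef_pos: [0.385, -0.2463, 0.1003]
orientation: [[0.984, 0.162, -0.074], [0.163, -0.987, 0.013], [-0.071, -0.025, -0.997]]
wrist_force: [0.8, -0.4, -4.5]
gripper_width: 0.0553
```

```bash
python3 r.py
```

```text
20.23 [ 0.385  -0.2463  0.1003] Ftool [1.0711 0.5913 4.4373] Ttool [-0.0171  0.0917  0.0066] v 0.03944962991775664 z [-0.0738  0.0132 -0.9972]
```

{"fn": "servo_tool", "kwargs": {"rows": [[0, 0, 0, 0]]}}

```text
time: 20.35
eef_pos: [0.3854, -0.2466, 0.1008]
orientation: [[0.984, 0.162, -0.073], [0.163, -0.987, 0.013], [-0.07, -0.024, -0.997]]
wrist_force: [-0.6, 0.9, -5.7]
gripper_width: 0.0557
```

```bash
python3 r.py
```

```text
20.35 [ 0.3854 -0.2466  0.1008] Ftool [-0.0797 -0.8683  5.7767] Ttool [0.0098 0.0377 0.0291] v 0.007162509547656344 z [-0.073   0.0126 -0.9973]
```

{"fn": "servo_tool", "kwargs": {"rows": [[0, 0, 0, 0], [0, 0, 0, 0], [0, 0, 0, 0]]}}

```text
time: 20.72
eef_pos: [0.3869, -0.2468, 0.1014]
orientation: [[0.984, 0.163, -0.072], [0.164, -0.986, 0.012], [-0.069, -0.023, -0.997]]
wrist_force: [0.2, -1.1, -5.6]
gripper_width: 0.0556
```

```bash
python3 r.py
```

```text
20.73 [ 0.3869 -0.2468  0.1014] Ftool [0.4544 1.219  5.5613] Ttool [0.0155 0.0398 0.01  ] v 0.006327802679681652 z [-0.0717  0.0117 -0.9974]
```

{"fn": "servo_tool", "kwargs": {"rows": [[0, 0, 0, 0], [0, 0, 0, 0]]}}

```text
time: 20.98
eef_pos: [0.387, -0.2466, 0.1012]
orientation: [[0.984, 0.163, -0.072], [0.164, -0.986, 0.012], [-0.069, -0.023, -0.997]]
wrist_force: [-0.3, -0.4, -4.4]
gripper_width: 0.0559
```

```bash
python3 r.py
```

```text
20.98 [ 0.387  -0.2466  0.1012] Ftool [-0.0176  0.406   4.3923] Ttool [-0.0238  0.0275 -0.0051] v 0.001716761645271579 z [-0.0719  0.0118 -0.9973]
```

{"fn": "servo_tool", "kwargs": {"rows": [[0, 0, 0, 0]]}}

```text
time: 21.1
eef_pos: [0.387, -0.2466, 0.1012]
orientation: [[0.984, 0.163, -0.072], [0.165, -0.986, 0.012], [-0.069, -0.024, -0.997]]
wrist_force: [-0.6, -0.1, -5.0]
gripper_width: 0.0559
```

```bash
python3 r.py
```

```text
21.1 [ 0.387  -0.2466  0.1012] Ftool [-0.2522  0.0947  5.0637] Ttool [-0.0328  0.0613  0.0023] v 0.0017218885365773275 z [-0.072   0.0119 -0.9973]
```

{"fn": "servo_tool", "kwargs": {"rows": [[0, 0, 0, 0]]}}

```text
time: 21.22
eef_pos: [0.3869, -0.2466, 0.1012]
orientation: [[0.984, 0.163, -0.072], [0.164, -0.986, 0.012], [-0.069, -0.024, -0.997]]
wrist_force: [-0.1, 0.4, -4.2]
gripper_width: 0.0558
```

```bash
python3 r.py
```

```text
21.23 [ 0.3869 -0.2466  0.1012] Ftool [ 0.2475 -0.2932  4.1887] Ttool [ 0.0324  0.0294 -0.0097] v 0.00198629542815812 z [-0.0721  0.012  -0.9973]
```

{"fn": "servo_tool", "kwargs": {"rows": [[0, 0, 0, 0]]}}

```text
time: 21.35
eef_pos: [0.3869, -0.2466, 0.1012]
orientation: [[0.984, 0.163, -0.072], [0.164, -0.986, 0.012], [-0.069, -0.024, -0.997]]
wrist_force: [0.0, -0.8, -4.9]
gripper_width: 0.0556
```

```bash
python3 r.py
```

```text
21.35 [ 0.3869 -0.2466  0.1012] Ftool [0.2536 0.8644 4.8964] Ttool [ 0.0487  0.0168 -0.0102] v 0.001808398390539757 z [-0.0721  0.012  -0.9973]
```

The right case's moment holds steady at +0.035 for a full second although its +x end is low, so nothing runs in it. The roughly 0.045 N·m swing is just a bias that depends on arm position. I'll set the right case down, then re-lift the left one, my candidate, and check it with longer averages.

{"fn": "servo_tool", "kwargs": {"rows": [[34, 3, 30, 0], [33, 3, 24, 0], [0, 0, 10, 0], [0, 0, 7, 0], [0, 0, 4, 0], [0, 0, 0, 0]]}}

```text
time: 22.1
eef_pos: [0.4499, -0.2423, 0.0212]
orientation: [[0.984, 0.162, -0.07], [0.163, -0.987, 0.009], [-0.068, -0.02, -0.997]]
wrist_force: [0.8, -0.4, -5.4]
gripper_width: 0.0556
```

{"fn": "servo_tool", "kwargs": {"rows": [[0, 0, 4, 0], [0, 0, 1, 0]]}}

```text
time: 22.35
eef_pos: [0.4501, -0.2432, 0.0182]
orientation: [[0.985, 0.161, -0.068], [0.162, -0.987, 0.008], [-0.066, -0.019, -0.998]]
wrist_force: [-3.2, 1.7, 2.1]
gripper_width: 0.0558
```

{"fn": "servo_tool", "kwargs": {"rows": [[0, 0, 0, 0], [0, 0, 0, 0], [0, 0, 0, 0]], "grip": 0}}

```text
time: 22.72
eef_pos: [0.4517, -0.2447, 0.02]
orientation: [[0.985, 0.161, -0.064], [0.162, -0.987, 0.005], [-0.063, -0.015, -0.998]]
wrist_force: [-0.0, -0.3, -0.3]
gripper_width: 0.0777
```

{"fn": "servo_tool", "kwargs": {"rows": [[0, 0, -30, 0], [0, 0, -40, 0], [0, 0, -40, 0], [0, 0, 0, 0]]}}

```text
time: 23.22
eef_pos: [0.4592, -0.2456, 0.1329]
orientation: [[0.985, 0.161, -0.064], [0.162, -0.987, 0.004], [-0.062, -0.015, -0.998]]
wrist_force: [-0.7, -0.9, 0.1]
gripper_width: 0.0868
```

```bash
python3 r.py
python3 - <<'E'
from h import *
s=state(); d=capture("side"); cv2.imwrite("pics/s4.png",d["image"][:,:,::-1])
E
```

```text
23.23 [ 0.4592 -0.2456  0.1329] Ftool [-0.8886  0.7659 -0.0961] Ttool [ 0.0264 -0.0645  0.0317] v 0.05330347583166969 z [-0.064   0.0043 -0.9979]
```

View pics/s4.png

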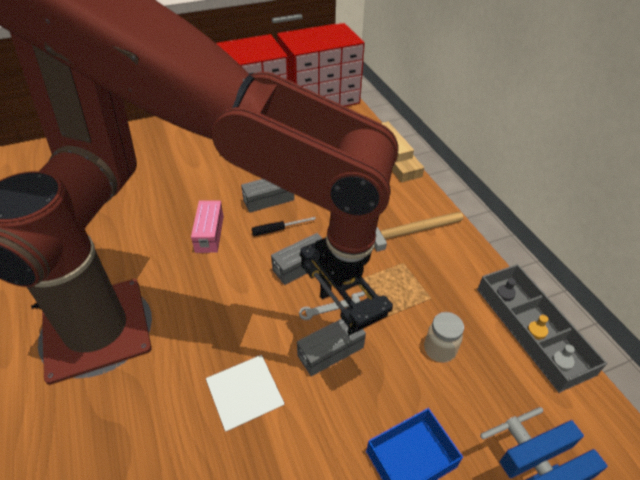

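The right case stands at its place (331,345). Going back to the left case to confirm.

{"fn": "servo_tool", "kwargs": {"rows": [[11, -55, 0, 0], [11, -55, 0, 0], [11, -55, 0, 0], [11, -55, 0, 0], [11, -55, 0, 0], [11, -55, 0, 0], [11, -55, 0, 0], [11, -55, 0, 0], [11, -55, 0, 0], [0, 0, 0, 7], [0, 0, 0, 0]]}}

```text
time: 24.65
eef_pos: [0.4666, 0.2742, 0.1157]
orientation: [[0.995, 0.034, -0.089], [0.035, -0.999, 0.004], [-0.089, -0.007, -0.996]]
wrist_force: [0.4, -0.4, 0.5]
gripper_width: 0.0871
```

```bash
python3 r.py
python3 - <<'E'
from h import *
s=state(); c=capture("wrist"); cv2.imwrite("pics/w5.png",c["image"][:,:,::-1]); print(s["orientation"])
E
```

```text
24.65 [0.4666 0.2742 0.1157] Ftool [ 0.3644  0.4346 -0.5522] Ttool [-0.0001 -0.0154  0.0442] v 0.025106994523582483 z [-0.0889  0.0043 -0.996 ]
[[ 0.99545122  0.03429141 -0.08888736]
 [ 0.03480987 -0.99938475  0.00428875]
 [-0.0886856  -0.00736339 -0.99603245]]
```

View pics/w5.png

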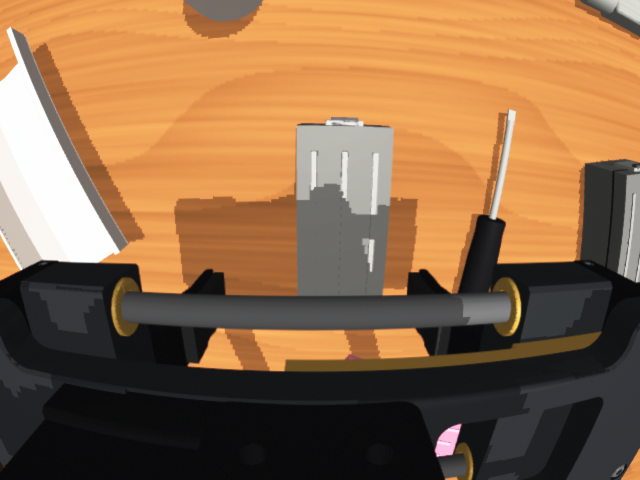

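The left case's far top edge runs from (297,127) to (392,127), and its sides at row 215 are at columns 298 and 388. The tool now leans 0.089 rad.

```bash
python3 loc.py 297 128 392 128 298 215 388 215
```

```text
wid 0.05463810753902729 yaw 0.05117191773894314 0.03411911920703377
C [0.4757 0.2572] tool shift [ 17.5074  17.9124 100.4525] turn deg -0.4046142700615527
```

{"fn": "servo_tool", "kwargs": {"rows": [[15, 18, 12, 0], [0, 0, 30, 0], [0, 0, 30, 0], [0, 0, 20, 0], [0, 0, 8, 0], [0, 0, 0, 0]]}}

```text
time: 25.5
eef_pos: [0.4752, 0.2508, 0.012]
orientation: [[0.995, 0.036, -0.088], [0.037, -0.999, 0.005], [-0.088, -0.008, -0.996]]
wrist_force: [0.1, 0.4, -0.4]
gripper_width: 0.0872
```

{"fn": "servo_tool", "kwargs": {"rows": [[0, 0, 0, 0], [0, 0, 0, 0], [0, 0, 0, 0], [0, 0, 0, 0]], "grip": 1, "grip_force": 40}}

```text
time: 26.0
eef_pos: [0.4772, 0.2521, 0.0147]
orientation: [[0.996, 0.036, -0.084], [0.037, -0.999, 0.008], [-0.083, -0.011, -0.996]]
wrist_force: [-0.5, 0.6, -4.0]
gripper_width: 0.0558
```

{"fn": "servo_tool", "kwargs": {"rows": [[0, 0, -30, 0], [0, 0, -40, 0], [0, 0, -40, 0], [0, 0, 0, 0], [0, 0, 0, 0], [0, 0, 0, 0]]}}

```text
time: 26.75
eef_pos: [0.4789, 0.2475, 0.1162]
orientation: [[0.994, 0.038, -0.101], [0.038, -0.999, -0.001], [-0.101, -0.003, -0.995]]
wrist_force: [0.5, -0.0, -5.9]
gripper_width: 0.0556
```

```bash
python3 r.py
```

```text
26.75 [0.4789 0.2475 0.1162] Ftool [1.1215 0.082  5.7724] Ttool [ 0.0242 -0.036   0.0375] v 0.028042533467907103 z [-0.1009 -0.0009 -0.9949]
```

{"fn": "servo_tool", "kwargs": {"rows": [[-60, 0, 0, 0], [0, 0, 0, 0], [0, 0, 0, 0]]}}

```text
time: 27.12
eef_pos: [0.4116, 0.2428, 0.1137]
orientation: [[0.992, 0.038, -0.117], [0.037, -0.999, -0.007], [-0.117, 0.002, -0.993]]
wrist_force: [1.2, 0.8, -7.2]
gripper_width: 0.0558
```

```bash
python3 r.py
```

```text
27.12 [0.4116 0.2428 0.1137] Ftool [ 2.0229 -0.7914  6.982 ] Ttool [ 0.0305  0.1363 -0.0179] v 0.05998782624080375 z [-0.1166 -0.0067 -0.9932]
```

{"fn": "servo_tool", "kwargs": {"rows": [[0, 0, 0, 0]]}}

```text
time: 27.25
eef_pos: [0.4116, 0.2428, 0.1131]
orientation: [[0.992, 0.038, -0.117], [0.037, -0.999, -0.007], [-0.118, 0.003, -0.993]]
wrist_force: [0.1, 0.3, -6.3]
gripper_width: 0.0556
```

```bash
python3 r.py
```

```text
27.25 [0.4116 0.2428 0.1131] Ftool [ 0.8289 -0.2887  6.2109] Ttool [0.087  0.1428 0.0529] v 0.014803510747045723 z [-0.1174 -0.007  -0.9931]
```

{"fn": "servo_tool", "kwargs": {"rows": [[0, 0, 0, 0]]}}

```text
time: 27.38
eef_pos: [0.4124, 0.2428, 0.1132]
orientation: [[0.992, 0.037, -0.117], [0.037, -0.999, -0.007], [-0.117, 0.002, -0.993]]
wrist_force: [0.3, 0.3, -7.4]
gripper_width: 0.056
```

```bash
python3 r.py
```

```text
27.38 [0.4124 0.2428 0.1132] Ftool [ 1.1532 -0.3534  7.2784] Ttool [ 0.0462  0.1318 -0.0577] v 0.008074899574061043 z [-0.1167 -0.0068 -0.9931]
```

{"fn": "servo_tool", "kwargs": {"rows": [[0, 0, 0, 0]]}}

```text
time: 27.5
eef_pos: [0.4131, 0.2429, 0.1133]
orientation: [[0.993, 0.037, -0.116], [0.037, -0.999, -0.007], [-0.116, 0.002, -0.993]]
wrist_force: [-0.5, 0.1, -7.4]
gripper_width: 0.0557
```

```bash
python3 r.py
```

```text
27.5 [0.4131 0.2429 0.1133] Ftool [ 0.3281 -0.1023  7.3716] Ttool [ 0.0372  0.1484 -0.0529] v 0.009750323199196036 z [-0.1161 -0.0066 -0.9932]
```

{"fn": "servo_tool", "kwargs": {"rows": [[0, 0, 0, 0]]}}

```text
time: 27.62
eef_pos: [0.4136, 0.2429, 0.1135]
orientation: [[0.993, 0.037, -0.116], [0.036, -0.999, -0.006], [-0.116, 0.002, -0.993]]
wrist_force: [-0.4, 0.5, -6.4]
gripper_width: 0.0561
```

```bash
python3 r.py
```

```text
27.62 [0.4136 0.2429 0.1135] Ftool [ 0.3749 -0.5585  6.3969] Ttool [0.0847 0.187  0.0378] v 0.004590326840511116 z [-0.1155 -0.0064 -0.9933]
```

{"fn": "servo_tool", "kwargs": {"rows": [[60, 0, 0, 0], [0, 0, 0, 0], [0, 0, 0, 0]]}}

```text
time: 28.0
eef_pos: [0.4721, 0.2445, 0.1034]
orientation: [[0.992, 0.037, -0.122], [0.036, -0.999, -0.008], [-0.122, 0.004, -0.992]]
wrist_force: [-0.2, 0.2, -7.5]
gripper_width: 0.0556
```

```bash
python3 r.py
```

```text
28.0 [0.4721 0.2445 0.1034] Ftool [ 0.7583 -0.1995  7.5079] Ttool [0.0102 0.0476 0.005 ] v 0.03224105803057779 z [-0.122  -0.0082 -0.9925]
```

{"fn": "servo_tool", "kwargs": {"rows": [[0, 0, 0, 0]]}}

```text
time: 28.12
eef_pos: [0.4719, 0.2446, 0.1037]
orientation: [[0.992, 0.037, -0.122], [0.036, -0.999, -0.008], [-0.122, 0.004, -0.993]]
wrist_force: [-0.4, -0.7, -7.8]
gripper_width: 0.0559
```

```bash
python3 r.py
```

```text
28.12 [0.4719 0.2446 0.1037] Ftool [0.4996 0.6986 7.8013] Ttool [0.0203 0.0905 0.0093] v 0.009713312761927353 z [-0.1216 -0.008  -0.9925]
```

{"fn": "servo_tool", "kwargs": {"rows": [[0, 0, 0, 0]]}}

```text
time: 28.25
eef_pos: [0.4716, 0.2447, 0.1042]
orientation: [[0.992, 0.037, -0.121], [0.037, -0.999, -0.008], [-0.121, 0.003, -0.993]]
wrist_force: [0.7, 1.0, -6.9]
gripper_width: 0.0557
```

```bash
python3 r.py
```

```text
28.25 [0.4716 0.2447 0.1042] Ftool [ 1.552  -0.9532  6.7891] Ttool [ 0.0768  0.0747 -0.0004] v 0.01068488596129097 z [-0.1211 -0.0079 -0.9926]
```

{"fn": "servo_tool", "kwargs": {"rows": [[0, 0, 0, 0]]}}

```text
time: 28.38
eef_pos: [0.4714, 0.2448, 0.1047]
orientation: [[0.992, 0.038, -0.12], [0.037, -0.999, -0.008], [-0.121, 0.003, -0.993]]
wrist_force: [-1.2, 0.1, -6.5]
gripper_width: 0.0557
```

```bash
python3 r.py
```

```text
28.38 [0.4714 0.2448 0.1047] Ftool [-0.436  -0.1988  6.5618] Ttool [0.1124 0.0526 0.0101] v 0.010468167936483771 z [-0.1203 -0.0076 -0.9927]
```

{"fn": "servo_tool", "kwargs": {"rows": [[0, 0, 0, 0]]}}

```text
time: 28.5
eef_pos: [0.4713, 0.245, 0.1052]
orientation: [[0.992, 0.038, -0.12], [0.037, -0.999, -0.007], [-0.12, 0.003, -0.993]]
wrist_force: [0.1, 1.0, -7.3]
gripper_width: 0.0555
```

```bash
python3 r.py
```

```text
28.5 [0.4713 0.245  0.1052] Ftool [ 1.0094 -1.0633  7.1833] Ttool [ 0.0438  0.0001 -0.0215] v 0.008537225017869828 z [-0.1197 -0.0074 -0.9928]
```

On the left case the moment went from −0.04 to about +0.15 after the −x stroke. It fell to about +0.05 after the +x stroke and is still drifting towards the low +x end, so something is moving inside. I'll dwell a moment more to confirm.

{"fn": "servo_tool", "kwargs": {"rows": [[0, 0, 0, 0], [0, 0, 0, 0], [0, 0, 0, 0]]}}

```text
time: 28.88
eef_pos: [0.4713, 0.245, 0.1055]
orientation: [[0.992, 0.038, -0.119], [0.037, -0.999, -0.007], [-0.119, 0.003, -0.993]]
wrist_force: [-1.0, -0.6, -6.9]
gripper_width: 0.0556
```

```bash
python3 r.py
```

```text
28.88 [0.4713 0.245  0.1055] Ftool [-0.1512  0.518   6.9342] Ttool [ 0.0844  0.0677 -0.0618] v 0.0017414224586291057 z [-0.1192 -0.0072 -0.9928]
```

{"fn": "servo_tool", "kwargs": {"rows": [[0, 0, 0, 0]]}}

```text
time: 29.0
eef_pos: [0.4713, 0.2451, 0.1055]
orientation: [[0.992, 0.038, -0.119], [0.037, -0.999, -0.007], [-0.119, 0.003, -0.993]]
wrist_force: [-0.4, 0.1, -7.2]
gripper_width: 0.0555
```

```bash
python3 r.py
```

```text
29.0 [0.4713 0.2451 0.1055] Ftool [ 0.4795 -0.108   7.158 ] Ttool [0.0622 0.0231 0.0228] v 0.0016946999562326434 z [-0.1192 -0.0072 -0.9928]
```

{"fn": "servo_tool", "kwargs": {"rows": [[0, 0, 0, 0]]}}

```text
time: 29.12
eef_pos: [0.4713, 0.245, 0.1054]
orientation: [[0.992, 0.038, -0.119], [0.037, -0.999, -0.007], [-0.119, 0.003, -0.993]]
wrist_force: [0.1, -0.1, -7.2]
gripper_width: 0.0559
```

```bash
python3 r.py
```

```text
29.12 [0.4713 0.245  0.1054] Ftool [0.9477 0.0993 7.1089] Ttool [0.0276 0.0305 0.0552] v 0.0021603625309757424 z [-0.1193 -0.0073 -0.9928]
```

{"fn": "servo_tool", "kwargs": {"rows": [[0, 0, 0, 0]]}}

```text
time: 29.25
eef_pos: [0.4713, 0.245, 0.1054]
orientation: [[0.992, 0.038, -0.119], [0.037, -0.999, -0.007], [-0.12, 0.003, -0.993]]
wrist_force: [-0.2, 1.0, -6.7]
gripper_width: 0.0554
```

```bash
python3 r.py
```

```text
29.25 [0.4713 0.245  0.1054] Ftool [ 0.6438 -1.0244  6.621 ] Ttool [ 0.0212  0.0916 -0.0002] v 0.0027504224207238123 z [-0.1194 -0.0074 -0.9928]
```

Averages over the dwell give about +0.05 N·m at +x against +0.15 at −x. That isn't cleanly separated from the position bias I saw on the right case (about 0.06). The tool leans 0.12 rad but was closed on the level case at 0.08, so yawing by 90° tips the case lengthwise the other way. I'll compare the moment at the same yaw, reached from each side, sampling inside a script while the arm holds.

```bash
cat > smp.py <<'E'
import sys
from station import state,capture
import numpy as np
np.set_printoptions(precision=4,suppress=True)
n=int(sys.argv[1]) if len(sys.argv)>1 else 8
T=[];F=[]
for i in range(n):
    s=state();R=s["orientation"];T.append(R.T@s["wrist_torque"]);F.append(R.T@s["wrist_force"]);capture("side")
T=np.array(T);F=np.array(F)
print(s["time"],s["eef_pos"],"tool x axis",R[:,0],"z",R[:,2])
print("Ty",T[:,1]);print("mean T",T.mean(0),"sd",T.std(0),"F",F.mean(0))
E
python3 smp.py 4
```

```text
29.4 [0.4713 0.245  0.1053] tool x axis [ 0.9921  0.0374 -0.1196] z [-0.1194 -0.0073 -0.9928]
Ty [ 0.0916  0.051  -0.0186  0.0287]
mean T [ 0.0138  0.0382 -0.0025] sd [0.0105 0.0398 0.0062] F [ 0.7373 -0.46    6.9368]
```

{"fn": "servo_tool", "kwargs": {"rows": [[0, 0, 0, -10], [0, 0, 0, -10], [0, 0, 0, -10], [0, 0, 0, -10], [0, 0, 0, -5], [0, 0, 0, 0], [0, 0, 0, 0]]}}

```text
time: 30.32
eef_pos: [0.4714, 0.245, 0.1054]
orientation: [[0.658, 0.744, -0.119], [0.749, -0.663, -0.007], [-0.085, -0.084, -0.993]]
wrist_force: [0.0, 0.3, -5.8]
gripper_width: 0.0563
```

```bash
python3 smp.py 10
```

```text
30.775 [0.4713 0.245  0.1054] tool x axis [ 0.6565  0.7496 -0.0844] z [-0.1192 -0.0074 -0.9928]
Ty [0.0437 0.0026 0.0716 0.0357 0.0689 0.0644 0.1014 0.0405 0.0369 0.0777]
mean T [-0.1067  0.0543 -0.0057] sd [0.0332 0.0265 0.0237] F [0.692  0.6929 6.6927]
```

{"fn": "servo_tool", "kwargs": {"rows": [[0, 0, 0, -10], [0, 0, 0, -10], [0, 0, 0, -10], [0, 0, 0, -10], [0, 0, 0, -10]]}}

```text
time: 31.45
eef_pos: [0.4715, 0.245, 0.1054]
orientation: [[-0.175, 0.977, -0.119], [0.984, 0.175, -0.007], [0.014, -0.118, -0.993]]
wrist_force: [0.1, -0.0, -7.7]
gripper_width: 0.0557
```

```bash
python3 smp.py 20
```

```text
32.4 [0.4714 0.245  0.1054] tool x axis [-0.1692  0.9855  0.0129] z [-0.119  -0.0074 -0.9929]
Ty [-0.0688 -0.0846 -0.034  -0.0438 -0.0682 -0.0154 -0.0407 -0.0613 -0.0584
 -0.0352  0.0365  0.0146 -0.0203 -0.0377 -0.0138  0.041   0.0132 -0.0207
 -0.0254 -0.0123]
mean T [-0.2042 -0.0268  0.0002] sd [0.0277 0.0333 0.0225] F [0.0898 0.8475 6.8154]
```

{"fn": "servo_tool", "kwargs": {"rows": [[0, 0, 0, 10], [0, 0, 0, 10], [0, 0, 0, 10], [0, 0, 0, 10], [0, 0, 0, 10], [0, 0, 0, 0], [0, 0, 0, 0]]}}

```text
time: 33.33
eef_pos: [0.4716, 0.2451, 0.1055]
orientation: [[0.658, 0.744, -0.119], [0.748, -0.663, -0.007], [-0.084, -0.084, -0.993]]
wrist_force: [-1.1, 0.3, -6.7]
gripper_width: 0.0554
```

```bash
python3 smp.py 10
```

```text
33.775 [0.4716 0.2452 0.1055] tool x axis [ 0.6604  0.7462 -0.0841] z [-0.1185 -0.0069 -0.9929]
Ty [0.2078 0.15   0.1426 0.1526 0.168  0.176  0.1586 0.1488 0.1412 0.1831]
mean T [-0.0991  0.1629  0.0069] sd [0.0383 0.02   0.032 ] F [0.8099 0.4041 6.9136]
```

Decisive: at the same pose and yaw, Ty is 0.054 N·m when reached from one side and 0.163 when reached from the other. The 0.11 difference is about what 0.14 kg shifting 88 mm gives (0.12). The left case rattles. Now I'll lift it and yaw back to level.

{"fn": "servo_tool", "kwargs": {"rows": [[0, 0, -18, 9], [0, 0, -18, 9], [0, 0, -18, 9], [0, 0, -18, 9], [0, 0, -18, 9], [0, 0, -10, 0], [0, 0, 0, 0]]}}

```text
time: 34.7
eef_pos: [0.4828, 0.2455, 0.2065]
orientation: [[0.992, 0.038, -0.121], [0.038, -0.999, -0.008], [-0.121, 0.003, -0.993]]
wrist_force: [-1.1, 0.9, -6.6]
gripper_width: 0.0559
```

{"fn": "servo_tool", "kwargs": {"rows": [[15, 40, -2, 0], [15, 40, -2, 0], [15, 40, -2, 0], [15, 40, -2, 0], [15, 40, -2, 0], [15, 40, -2, 0], [15, 40, -2, 0], [15, 40, -2, 0], [15, 40, -2, 0], [10, 20, -1, 0], [0, 0, 0, 0], [0, 0, 0, 0]]}}

```text
time: 36.2
eef_pos: [0.6454, -0.1357, 0.1902]
orientation: [[0.987, 0.071, -0.143], [0.072, -0.997, -0.002], [-0.142, -0.009, -0.99]]
wrist_force: [-0.1, 0.6, -7.1]
gripper_width: 0.0558
```

{"fn": "servo_tool", "kwargs": {"rows": [[7, 14, 0, 0], [0, 0, 0, 0], [0, 0, 0, 0], [0, 0, 0, 0]]}}

```text
time: 36.7
eef_pos: [0.6533, -0.1475, 0.1886]
orientation: [[0.987, 0.075, -0.144], [0.076, -0.997, -0.001], [-0.143, -0.01, -0.99]]
wrist_force: [-0.6, 0.6, -6.1]
gripper_width: 0.0557
```

```bash
python3 r.py
python3 - <<'E'
from h import *
d=capture("side"); cv2.imwrite("pics/s5.png",d["image"][:,:,::-1]); e=capture("scene"); cv2.imwrite("pics/c5.png",e["image"][:,:,::-1])
E
```

```text
36.7 [ 0.6533 -0.1475  0.1886] Ftool [ 0.3371 -0.6035  6.1352] Ttool [ 0.0385  0.0866 -0.0044] v 0.005109772142316402 z [-0.1436 -0.0012 -0.9896]
```

View pics/s5.png

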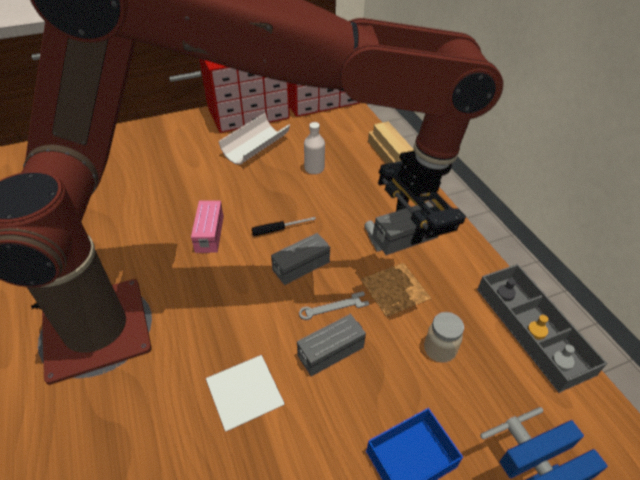

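View pics/c5.png

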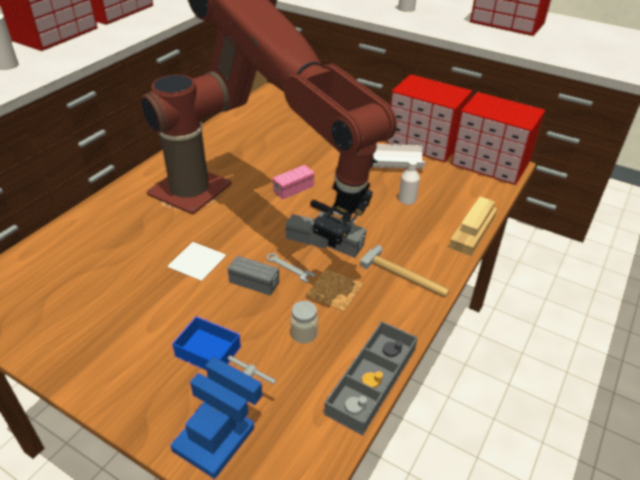

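The left case is held level over the mat: side view (405,232), with its shadow on the mat at (392,290). The middle case (300,259) and right case (331,345) stand at their places, and the tools haven't moved. Handing in.

```bash
python3 -c "
from station import hand_in; print(hand_in())"
```

```text
the job is handed in; nothing more can be done
None
```

I lifted and shook the left, middle and right cases in that order, setting each back upright at its place. The left case rattles, and I handed in at about 37 s holding it over the mat.

**Which case rattles:**
- The plain shake strokes were not conclusive. The swing in wrist moment was 0.08–0.10 N·m on the left, about 0.04 on the middle and 0.05–0.06 on the right, with sensor noise of about 0.03. I wrongly took one dwell on the right case as proof it was empty; that case was tilted too little to tell.
- I picked the left case up again and tipped it by yawing the leaning tool, then compared the moment in the same pose reached from each side. It read 0.054 against 0.163 N·m. The 0.11 difference is close to the 0.12 expected from 0.14 kg moving 88 mm.
- I did not repeat this tipping test on the middle or right case.

**Last checks:**
- **Position:** the tool tip is at (0.653, −0.148, 0.189) m, and the mat centre was measured at about (0.653, −0.150). That puts the case centre about 0.2 m up.
- **Level:** the tool leans 0.14 rad, but it gripped the case while already leaning 0.08, so the case should be about 0.06 rad off level.
- **Still and held:** joint speeds were about 0.005 rad/s, and the grip was 40 N at 56 mm opening.
- **Rest of the bench:** both side and scene pictures show the middle and right cases standing at their places and the bystanders where they were. I judged this by eye and did not measure it again.

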